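# Hand over the spun tube racks

## Robot

A 7-joint arm with a two-finger parallel gripper is mounted at the origin on the work surface. World frame = base frame: x ahead of the robot, y to its left, z up, the work surface at z = 0. Lengths are in mm, angles in degrees, forces in N, time in s.
With the tool pointing down it reaches from about 350 to 775 mm from the base axis. Payload 3.1 kg.
Tool frame: the origin (TCP) lies at the very end of the fingers, on their centre line; the grasp point (between the pads) lies 19 mm behind it; z points along the fingers, y is the direction in which the jaws open and shut (so a half turn about z gives the same grasp; the last joint's range is limited). The gripper opens to 85 mm and grips with 20 to 120 N. Pads are 22 mm wide; open, the fingers measure 114 mm over their backs; the gripper's body (76 mm by 85 mm) begins 54 mm behind the grasp point. The pads swing forward as they close: fully open they stand 13 mm farther back than shut.
Start: joints at [63.272, 17.813, 0.802, 86.603, -0.252, 75.585, -1.558], TCP at [226.71, -501.119, 231.304] pointing down, gripper open.
Joint ranges: [-154.91, 154.91], [-16.99, 109.72], [-72.82, 74.43], [7.12, 147.25], [-82.49, 262.49], [11.32, 116.49], [-174.64, 174.64]. Speed limits (degrees/s): [159.86, 159.86, 180, 180, 180, 180, 180].

## Interface

Orientations are given as a 3x3 rotation matrix whose columns are the frame's x, y, z axes.
In Python, from station import env gives the robot as it stands.
- The arm moves only by the tool move_arm, never from a script. Its argument "increments" is a list of rows, each a list of 6 numbers: the shift along the tool's x, y, z in m, then the turn, a rotation vector about the tool's x, y, z in degrees. In form: [[tx, ty, tz, wx, wy, wz], ...]. A call has 1 to 5 rows; each row is the pose to reach, as a shift and turn from the pose measured when the call began, along the tool's axes at that moment; what a row does not reach only later rows make up. A row lasts 1/10 s, in which the tool goes at most 50 mm and 8.59 degrees, less where a joint would pass 70% of its speed; a pose out of reach is approached as far as the arm can. A call with a gripper value outside its range is refused whole. "claw" is the finger opening in m, from 0 to 0.0854, set as the call begins (left out, the last holds). The fingers move at their own pace and stop on an object; "grip_force" is the grip in N (left out, the last holds). Time passes only in rows, so rows that repeat a pose let the fingers close. It gives the time, the measured TCP pose, the force and the opening at its end, in the units of the state.
- env.get_state(): the state, without advancing time (a new reading comes with each control period).
- env.camera(name): name is "scene" or "top" or "wrist"; returns a dict with "color" (384x512x3 uint8, blue, green, red), "intrinsics" (3x3 intrinsics, pixels), "dist" ([k1, k2, p1, p2, k3] as OpenCV has them; the pictures are not rectified), "rvec" (rotation vector, rad) and "tvec" (3), from world to camera coordinates, as OpenCV has them; the wrist camera has in their place "hand_eye" (4x4, takes a point from camera to tool coordinates, whose origin is the TCP and whose axes are the flange's). Camera axes: x right, y down, z forward; pixel columns grow to the right and rows downward; lengths in mm; the calibration is good to about 2 mm. A picture is of the moment at which its call begins: read the wrist's pose just before it. There is no depth.
- env.job_done(): hands the job in, once; it reports no verdict.
The state is a dict: "time": time; "joint_positions": joint angles; "joint_vel": joint speeds; "joint_torque": joint torques, N m; "tcp_pos": TCP position; "tool_rot": TCP orientation; "wrist_force": force on the tool from outside, world axes, zero at the start; "moment": the same for the moment, N m; "finger_gap": finger opening in mm.
Only numpy, scipy, OpenCV 4.12 (cv2) and the standard library are available. Lean on these libraries where they do the work, as an engineer would, in place of code of your own. Each camera call takes 0.05 s, during which the arm holds its last target.

## Task

The spun racks are ready for the hatch: take every blue splash cover that is about (on a rack or left standing on the bench) and drape it over the steel rail, ridge up and lengthwise along the bar, then leave it hanging there. Slide both tube racks flat along the bench, without lifting or tipping them, past the vortex mixer and the sharps tub and into the taped bay, both standing side by side squarely inside the outline. Neither the racks nor the robot may touch the mixer or the tub, and leave the clip dish, the stamp and the pen where they are.

Things in the scene. Friction and masses are not known exactly. Their poses are not given: they have to be found in the camera images.
- rack_a_mid (a point): White tube rack, 96 (x) x 90 (y) mm, smooth closed walls 56 mm high, too wide to span. Holds red-capped blood tubes; caps reach 82 mm above the bench. 0.3 to 0.5 kg, slides with 1 to 5 N: push low on a wall, 10 to 50 mm up. Point: its centre, 28 mm up; z up.
- rack_b_mid (a point): Pale green tube rack, 96 (x) x 90 (y) mm, smooth closed walls 56 mm high, too wide to span. Holds red-capped blood tubes; caps reach 82 mm above the bench. 0.3 to 0.5 kg, slides with 1 to 5 N: push low on a wall, 10 to 50 mm up. Point: its centre, 28 mm up; z up.
- cover_a_mid (a point): Blue plastic splash cover, 100 g: tunnel along x, open at both ends, 84 mm long, 86 mm wide (y), two skirts 30 mm high, roof rising 30 deg to a ridge (inside 54 mm above the lower edges). On the ridge a grip spine 60 mm long (x), 9 mm thick (y), 57 to 88 mm above the lower edges. Point: on the centre line, 44 mm above the lower edges; z up. Starts on the white rack's top, x alike.
- cover_b_mid (a point): Blue plastic splash cover, 100 g: tunnel along x, open at both ends, 84 mm long, 86 mm wide (y), two skirts 30 mm high, roof rising 30 deg to a ridge (inside 54 mm above the lower edges). On the ridge a grip spine 60 mm long (x), 9 mm thick (y), 57 to 88 mm above the lower edges. Point: on the centre line, 44 mm above the lower edges; z up. Starts on the green rack's top, x alike.
- cover_c_mid (a point): Blue plastic splash cover, 100 g: tunnel along x, open at both ends, 84 mm long, 86 mm wide (y), two skirts 30 mm high, roof rising 30 deg to a ridge (inside 54 mm above the lower edges). On the ridge a grip spine 60 mm long (x), 9 mm thick (y), 57 to 88 mm above the lower edges. Point: on the centre line, 44 mm above the lower edges; z up. Starts standing on the bench near the bay.
- rail_mid (a point): Steel hanging rail fixed at the left: bar 12 mm thick, 340 mm long along y, on two 12 mm posts 164 mm either side of the middle. Point: middle of the bar on its axis, 150 mm above the bench; z up. Holds three covers side by side (100 mm apart). A draped cover rests with the inside of its ridge on the bar, its own point then about 4 mm below the bar's axis.
- mixer: Small white and grey vortex mixer, fixed: 105 x 105 mm, body 66 mm high, black cup on top to 90 mm. Origin at the centre of its underside; sides along x and y. It stands on the far side of the gap.
- sharps: Yellow sharps tub with a red lid, fixed: round, 90 mm across, 104 mm high. Origin at the centre of its underside. It stands on the near side (the robot's side) of the gap; the gap to the mixer is 155 to 190 mm wide.
- bay_mid (a point): Taped outline of the handover bay, flat on the bench: inside 260 mm (x) by 150 mm (y), blue tape 10 mm wide. The point is its centre at bench height; x along its length. The two racks stand in it next to one another along its x.
- dish_mid (a point): Glass dish of paper clips, 100 mm across, 18 mm high, loose; leave alone. Point at its centre, 9 mm up.
- stamp_mid (a point): Black self-inking stamp, 42 x 66 mm, 75 mm high, loose; leave alone. Point at its centre, 37 mm up.
- pen_mid (a point): Blue marker pen lying on the bench, 135 mm long along x, 12 mm thick, loose; leave alone. Point on its axis.
Things that resemble listed ones, but are neither listed nor needed, are in the scene too. Leave any purple look-alike of the part that bears rack_a_mid alone.

How it is judged:
By the outcome, as a careful person would: the job done as asked, in the order asked, and still so for the second after the job is handed in, with the robot touching nothing.
Of cover_a, cover_b, cover_c only 1 to 3 are there at a start; the rules pass over those that are not, and their reading is None.
At some moment in a run one of cover_a, cover_b, cover_c may be knocked a few centimetres aside while the robot is not near it.
It also fails if it takes over 210 s, if anything falls off the work surface, if the arm or the gripper's body presses on something with over 40 N, if the wrist force passes 120 N, or if a joint passes its speed limit or range.

## Working session

There is one attempt and no reset: what is moved stays moved. The work goes in short steps, Python scripts to look and compute and a tool call to move; the robot and the scene stay as the last step left them, time stands still between calls to the robot, and variables do not carry over. Pictures are saved under pics/ and viewed, and the job is handed in when it is done.

Besides the shell and the picture viewer there is one more tool, called after "Emit:" as name(argument=value, ...) on one line, values as JSON. move_arm: Moves the arm, as the interface text tells. Its arguments: {"type":"object","properties":{"increments":{"type":"array","items":{"type":"array","items":{"type":"number"}}},"claw":{"type":"number"},"grip_force":{"type":"number"}},"required":["increments"]}

```bash
ls; mkdir -p pics
cat > h.py <<'E'
import numpy as np, cv2
from station import env
def shot(n,f):
    s=env.get_state(); c=env.camera(n); cv2.imwrite('pics/'+f,c['color']); 
    np.savez('pics/'+f+'.npz',**{k:np.array(v) for k,v in c.items()},tcp=np.array(s['tcp_pos']),rot=np.array(s['tool_rot']))
    return c
def load(f): return dict(np.load('pics/'+f+'.npz'))
def ray(c,px):
    K=np.array(c['intrinsics'],float);d=np.array(c['dist'],float)
    u=cv2.undistortPoints(np.array([[px]],float),K,d)[0,0]
    v=np.array([u[0],u[1],1.])
    if 'hand_eye' in c:
        H=np.array(c['hand_eye']);R=np.array(c['rot']).reshape(3,3)
        o=R@H[:3,3]+c['tcp'];v=R@H[:3,:3]@v
    else:
        R=cv2.Rodrigues(np.array(c['rvec'],float))[0];t=np.array(c['tvec'],float).ravel()
        o=-R.T@t;v=R.T@v
    return o,v/np.linalg.norm(v)
def onz(c,px,z):
    o,v=ray(c,px);return o+v*(z-o[2])/v[2]
def tri(*cp):
    A=0;b=0
    for c,px in cp:
        o,v=ray(c,px);P=np.eye(3)-np.outer(v,v);A=A+P;b=b+P@o
    x=np.linalg.solve(A,b)
    return x,[float(np.linalg.norm((np.eye(3)-np.outer(ray(c,p)[1],ray(c,p)[1]))@(x-ray(c,p)[0]))) for c,p in cp]
def proj(c,X):
    return cv2.projectPoints(np.array(X,float).reshape(-1,3),c['rvec'],c['tvec'],c['intrinsics'],c['dist'])[0].reshape(-1,2)
E
python3 - <<'E'
from h import *
print(env.get_state())
for n in('scene','top','wrist'):
    c=shot(n,n+'0.png')
    if n!='wrist': print(n,ray(c,(256,192)))
    else: print(c['hand_eye'])
E
```

```text
pics
{'time': 0.0, 'joint_positions': array([63.27195626, 17.85906947,  0.8010387 , 86.69406412, -0.25117304,
       75.58490592, -1.55901322]), 'joint_vel': array([-0.03654591,  0.05877316, -0.01981622,  0.10115121, -0.02147365,
       -0.03638787,  0.04951074]), 'joint_torque': array([ 8.32317473e-04, -3.79912305e+01,  1.46507607e-01, -2.30591279e+01,
        1.21985364e-02,  1.36762415e-02, -8.04503770e-06]), 'tcp_pos': array([ 226.37347621, -500.43008088,  230.21932341]), 'tool_rot': array([[ 9.11090698e-01,  4.12204533e-01, -1.07877605e-03],
       [ 4.12205930e-01, -9.11088238e-01,  2.12005901e-03],
       [-1.08962235e-04, -2.37624393e-03, -9.99997171e-01]]), 'wrist_force': array([ 0.18549374,  0.4820035 , -0.48362586]), 'moment': array([-0.03320859, -0.02356291, -0.12056357]), 'finger_gap': 85.33841274413243}
scene (array([1291.45392475,  390.94587303,  699.79893988]), array([-0.74162915, -0.32261231, -0.58813902]))
top (array([ 385.38238505,   66.29776238, 1125.68148285]), array([ 0.16181591,  0.02670663, -0.98645951]))
[[ 2.17206528e-04 -9.45230486e-01 -3.26403557e-01  8.42736062e+01]
 [ 9.99999968e-01  2.47617144e-04 -5.16193891e-05  3.39436158e-01]
 [ 1.29615337e-04 -3.26403535e-01  9.45230509e-01 -1.42627025e+02]
 [ 0.00000000e+00  0.00000000e+00  0.00000000e+00  1.00000000e+00]]
```

View pics/scene0.png

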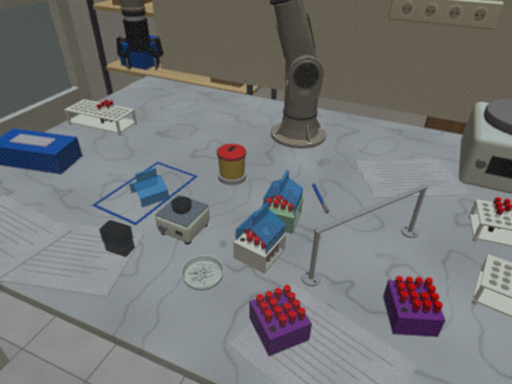

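View pics/top0.png

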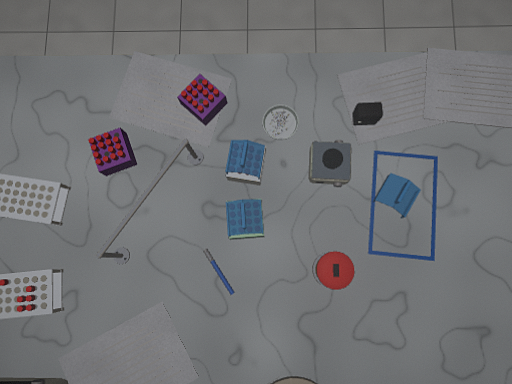

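View pics/wrist0.png

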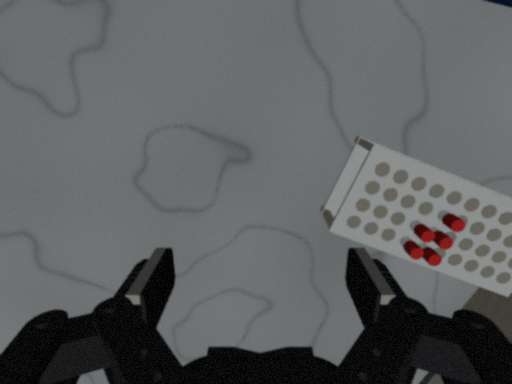

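Run:
```python
import cv2
t=cv2.imread('pics/top0.png');s=cv2.imread('pics/scene0.png')
cv2.imwrite('pics/t1.png',cv2.resize(t[110:280,80:280],None,fx=4,fy=3.5,interpolation=3))
cv2.imwrite('pics/t2.png',cv2.resize(t[90:300,260:450],None,fx=4,fy=2.8,interpolation=3))
cv2.imwrite('pics/s1.png',cv2.resize(s[155:295,70:330],None,fx=3,fy=3,interpolation=3))
```

```text
(no output)
```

View pics/t1.png

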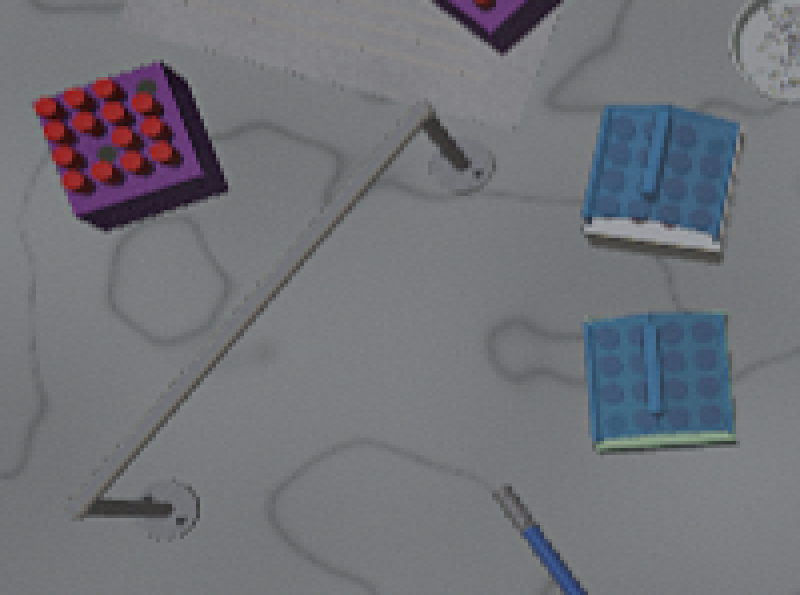

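View pics/t2.png

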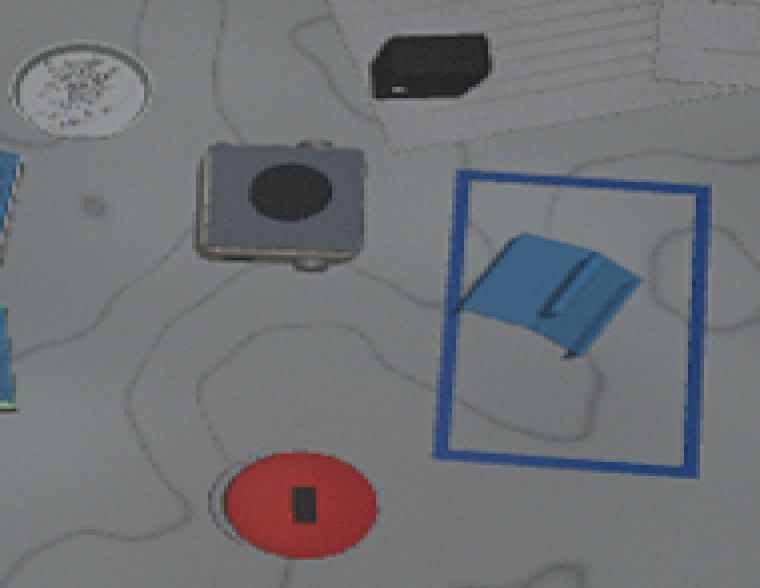

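View pics/s1.png

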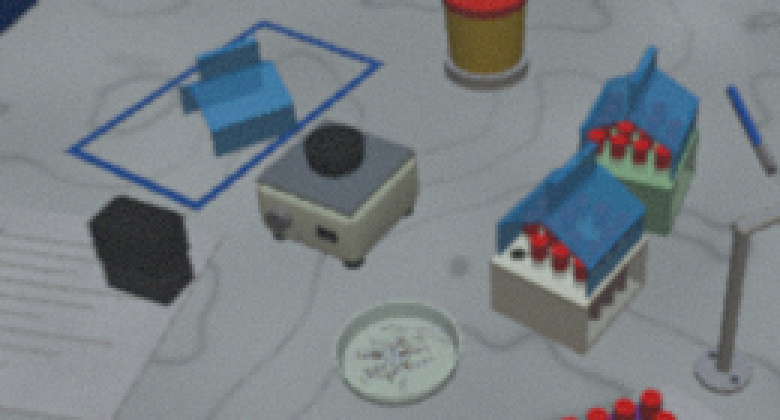

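```bash
cat > m.py <<'E'
from h import *
t=load('top0.png');s=load('scene0.png')
T1=lambda u,v:(80+u/4-.4,110+v/3.5-.4)
T2=lambda u,v:(260+u/4-.4,90+v/2.8-.4)
S1=lambda u,v:(70+u/3-.33,155+v/3-.33)
f=lambda n,p:print(n,np.round(p[:2],0))
for n,a in dict(Aspine=[T1(663,108),T1(650,195)],Bspine=[T1(650,318),T1(656,412)]).items():
    for p in a:f(n,onz(t,p,144))
for p in [T2(593,255),T2(548,315)]:f('Cspine',onz(t,p,88))
for p in [T1(425,107),T1(82,512)]: f('rail',onz(t,p,150))
for p in [T1(478,172),T1(180,519)]: f('railfoot',onz(t,p,0))
for p in [T2(465,178),T2(703,193),T2(690,470),T2(442,453)]: f('bay mid-tape',onz(t,p,0))
for p in [T2(210,145),T2(362,150),T2(358,250),T2(208,250)]: f('mixtop',onz(t,p,66))
f('cup',onz(t,T2(291,192),90))
f('tub',onz(t,T2(304,505),104))
for p in [T1(585,232),T1(720,250)]:f('A near top edge',onz(t,p,56))
for p in [T1(600,450),T1(735,443)]:f('B near top edge',onz(t,p,56))
f('dish',onz(t,(280.5,122),9)); f('stamp',onz(t,(367,113),60))
f('pen',onz(t,(206,250),6));f('pen',onz(t,(232,293),6))
E
python3 m.py
```

```text
Aspine [672. 119.]
Aspine [611. 126.]
Bspine [526. 126.]
Bspine [463. 121.]
Cspine [ 584. -281.]
Cspine [ 530. -251.]
rail [672. 262.]
rail [397. 451.]
railfoot [663. 254.]
railfoot [393. 445.]
bay mid-tape [ 677. -229.]
bay mid-tape [ 661. -387.]
bay mid-tape [ 398. -361.]
bay mid-tape [ 413. -202.]
mixtop [692. -50.]
mixtop [ 687. -147.]
mixtop [ 593. -141.]
mixtop [593. -47.]
cup [641. -97.]
tub [366. -95.]
A near top edge [603. 174.]
A near top edge [590.  86.]
B near top edge [443. 162.]
B near top edge [448.  76.]
dish [764.  30.]
stamp [ 770. -195.]
pen [414. 228.]
pen [305. 158.]
```

```bash
cat >> h.py <<'E'
from scipy.spatial.transform import Rotation as Ro
def goal(x,y,z,yaw,p=1):
    s=env.get_state();R=np.array(s['tool_rot']).reshape(3,3);a=np.radians(yaw)
    G=np.column_stack([[np.cos(a),np.sin(a),0],[np.sin(a),-np.cos(a),0],[0,0,-1]])
    d=R.T@(np.array([x,y,z])-s['tcp_pos'])/1000; w=Ro.from_matrix(R.T@G).as_rotvec(degrees=True)
    dist=np.linalg.norm(d);print('goal',(x,y,z,yaw),'->',np.round(d,4).tolist(),np.round(w,2).tolist(),'rows>=',round(max(dist/.05,np.linalg.norm(w)/8.59),1))
    if p: st(s)
def st(s=None):
    s=s or env.get_state();R=np.array(s['tool_rot']).reshape(3,3)
    print('t',round(s['time'],2),'tcp',np.round(s['tcp_pos'],1),'yaw',round(float(np.degrees(np.arctan2(R[1,0],R[0,0]))),2),'F',np.round(s['wrist_force'],1),'gap',round(s['finger_gap'],1),'j',np.round(s['joint_positions'],0))
E
python3 -c "
from h import *
goal(557,-266,240,151)"
```

```text
goal (557, -266, 240, 151) -> [0.3979, -0.0775, -0.0094] [-0.06, -0.11, -126.66] rows>= 14.7
t 0.15 tcp [ 226.5 -500.6  230.5] yaw 24.34 F [ 0.2 -0.6  0.3] gap 85.5 j [63. 18.  1. 87. -0. 76. -2.]
```

Emit:
move_arm(increments=[[0.398, -0.078, -0.01, 0, 0, -126.5], [0.398, -0.078, -0.01, 0, 0, -126.5], [0.398, -0.078, -0.01, 0, 0, -126.5], [0.398, -0.078, -0.01, 0, 0, -126.5], [0.398, -0.078, -0.01, 0, 0, -126.5]], claw=0.0854)

```text
time: 0.65
tcp_pos: [431.3, -354.5, 236.9]
tool_rot: [[0.38, 0.925, -0.0], [0.925, -0.38, 0.001], [0.001, -0.0, -1.0]]
wrist_force: [0.3, -0.6, 0.1]
finger_gap: 85.5
```

```bash
python3 -c "
from h import *
goal(557,-266,240,151)"
```

```text
goal (557, -266, 240, 151) -> [0.1297, 0.0826, -0.0031] [0.01, -0.05, -83.35] rows>= 9.7
t 0.65 tcp [ 431.3 -354.5  236.9] yaw 67.65 F [ 0.3 -0.6  0.1] gap 85.5 j [ 47.  19. -13.  84.   4.  77.  12.]
```

Emit:
move_arm(increments=[[0.13, 0.083, -0.003, 0, 0, -83.4], [0.13, 0.083, -0.003, 0, 0, -83.4], [0.13, 0.083, -0.003, 0, 0, -83.4], [0.13, 0.083, -0.003, 0, 0, -83.4], [0.13, 0.083, -0.003, 0, 0, -83.4]])

```text
time: 1.15
tcp_pos: [559.5, -262.3, 239.1]
tool_rot: [[-0.358, 0.934, -0.0], [0.934, 0.358, 0.003], [0.003, 0.001, -1.0]]
wrist_force: [-0.3, -0.0, -0.0]
finger_gap: 85.6
```

```bash
python3 -c "
from h import *
goal(557,-266,240,151)"
```

```text
goal (557, -266, 240, 151) -> [-0.0026, -0.0037, -0.0009] [0.12, -0.14, -40.01] rows>= 4.7
t 1.15 tcp [ 559.5 -262.3  239.1] yaw 110.99 F [-0.3 -0.  -0. ] gap 85.6 j [ 39.  28. -24.  73.  11.  81.  37.]
```

Emit:
move_arm(increments=[[-0.003, -0.004, -0.001, 0, 0, -40], [-0.003, -0.004, -0.001, 0, 0, -40], [-0.003, -0.004, -0.001, 0, 0, -40], [-0.003, -0.004, -0.001, 0, 0, -40], [-0.003, -0.004, -0.001, 0, 0, -40]])

```text
time: 1.65
tcp_pos: [556.5, -266.6, 239.4]
tool_rot: [[-0.877, 0.481, -0.001], [0.481, 0.877, 0.004], [0.003, 0.003, -1.0]]
wrist_force: [0.4, -0.2, 0.3]
finger_gap: 85.0
```

```bash
python3 -c "
from h import *
st();shot('wrist','w1.png')"
```

```text
t 1.65 tcp [ 556.5 -266.6  239.4] yaw 151.28 F [ 0.4 -0.2  0.3] gap 85.0 j [ 44.  29. -32.  73.  15.  82.  75.]
```

View pics/w1.png

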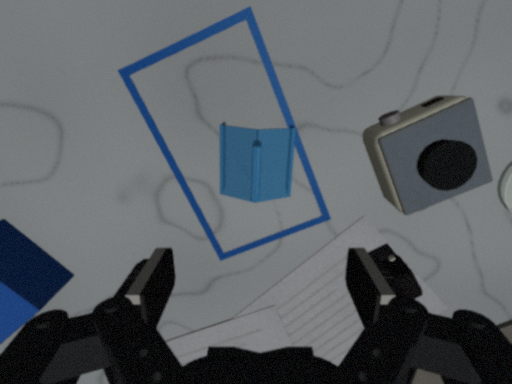

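Run:
```python
import cv2
t=cv2.imread('pics/w1.png')
cv2.imwrite('pics/w1c.png',cv2.resize(t[100:220,200:320],None,fx=5,fy=5,interpolation=3))
```

```text
(no output)
```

View pics/w1c.png

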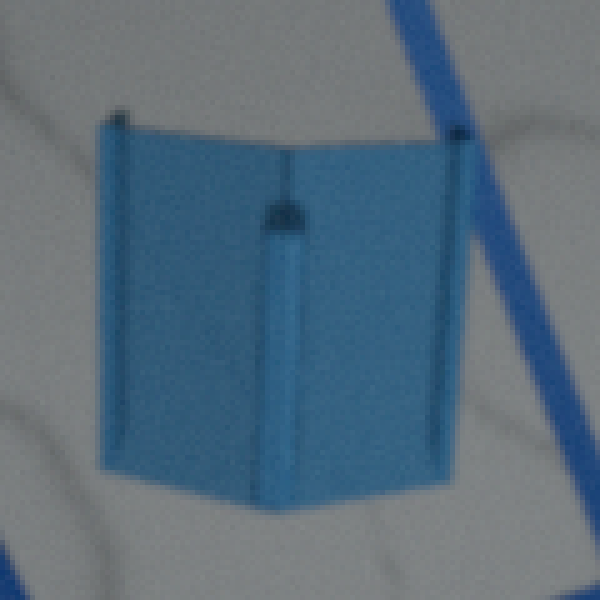

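Run:
```python
from h import *
w=load('w1.png');t=load('top0.png');P=lambda u,v:(200+u/5-.4,100+v/5-.4)
T2=lambda u,v:(260+u/4-.4,90+v/2.8-.4)
for p in[P(284,232),P(275,490),P(275,508)]:print(onz(w,p,88))
print(tri((w,P(284,232)),(t,T2(548,313))),tri((w,P(275,505)),(t,T2(593,254))))
from h import env
for p in [(249,13),(126,72.5),(224,252),(323,213)]: print('bay',onz(w,p,0))
```

```text
[ 531.89420729 -256.58830431   88.        ]
[ 578.56599405 -284.52381487   88.        ]
[ 582.09321399 -286.48134072   88.        ]
(array([ 536.23112136, -259.35719423,   60.20152208]), [0.24847905136770382, 0.24847905136772733]) (array([ 590.84728263, -291.58185645,   58.36709711]), [0.7119600470389956, 0.711960047039035])
bay [ 4.12101732e+02 -2.00623396e+02 -5.68434189e-14]
bay [ 396.53300774 -358.01087512    0.        ]
bay [ 659.17239348 -381.2166559     0.        ]
bay [ 672.31727395 -229.98593852    0.        ]
```

```bash
python3 -c "
from h import *
goal(557,-271.5,165,149.3)"
```

```text
goal (557, -271.5, 165, 149.3) -> [-0.003, -0.0043, 0.0744] [0.16, -0.17, 2.1] rows>= 1.5
t 1.7 tcp [ 556.5 -266.6  239.4] yaw 151.4 F [ 0.3 -0.4 -0.8] gap 85.2 j [ 44.  29. -32.  73.  15.  82.  75.]
```

Emit:
move_arm(increments=[[-0.003, -0.0045, 0.04, 0.16, -0.17, 2.1], [-0.003, -0.0045, 0.0745, 0.16, -0.17, 2.1], [-0.003, -0.0045, 0.0745, 0.16, -0.17, 2.1], [-0.003, -0.0045, 0.0745, 0.16, -0.17, 2.1]])

```text
time: 2.1
tcp_pos: [556.7, -271.6, 164.7]
tool_rot: [[-0.859, 0.511, -0.001], [0.511, 0.859, 0.001], [0.001, 0.0, -1.0]]
wrist_force: [-0.1, -0.5, 1.0]
finger_gap: 85.8
```

Run:
```python
from h import *
st();shot('wrist','w2.png')
t=cv2.imread('pics/w2.png')
cv2.imwrite('pics/w2c.png',cv2.resize(t[100:300,170:340],None,fx=4,fy=3,interpolation=3))
```

```text
t 2.1 tcp [ 556.7 -271.6  164.7] yaw 149.24 F [-0.1 -0.5  1. ] gap 85.8 j [ 44.  32. -30.  80.  16.  73.  72.]
```

View pics/w2c.png

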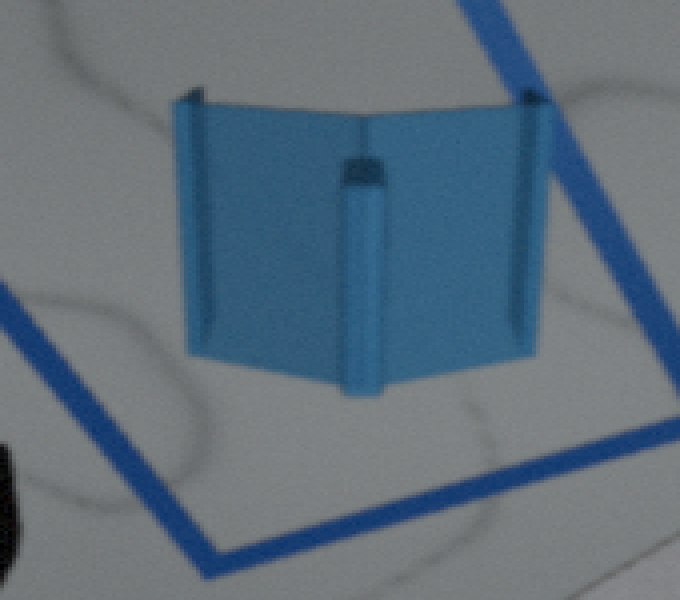

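Run:
```python
from h import *
a=load('w1.png');b=load('w2.png');P=lambda u,v:(200+u/5-.4,100+v/5-.4)
Q=lambda u,v:(170+u/4-.4,100+v/3-.4)
for p in[Q(364,185),Q(362,395)]:print(onz(b,p,88))
print(tri((a,P(284,232)),(b,Q(364,185))),tri((a,P(275,510)),(b,Q(362,395))))
```

```text
[ 531.82118375 -256.26929622   88.        ]
[ 581.67641554 -286.34247108   88.        ]
(array([ 532.57266437, -256.85391581,   84.22348595]), [0.1275345020389574, 0.12753450203894484]) (array([ 584.96249922, -288.24171095,   80.59097331]), [0.04255423614910969, 0.0425542361487991])
```

```bash
python3 -c "
from h import *
goal(556.8,-271.3,61,148.9)"
```

```text
goal (556.8, -271.3, 61, 148.9) -> [0.0015, -0.0002, 0.1054] [0.04, 0.13, 0.36] rows>= 2.1
t 2.15 tcp [ 557.9 -271.8  166.4] yaw 149.26 F [-0.4 -0.2 -0.2] gap 85.4 j [ 44.  31. -30.  80.  16.  73.  72.]
```

Emit:
move_arm(increments=[[0.0007, 0, 0.04, 0, 0, 0.3], [0.0007, 0, 0.08, 0, 0, 0.3], [0.0007, 0, 0.104, 0, 0, 0.3], [0.0007, 0, 0.104, 0, 0, 0.3], [0.0007, 0, 0.104, 0, 0, 0.3]], grip_force=50)

```text
time: 2.65
tcp_pos: [559.5, -272.0, 64.8]
tool_rot: [[-0.857, 0.516, 0.006], [0.516, 0.857, -0.002], [-0.006, 0.001, -1.0]]
wrist_force: [0.3, -0.6, 0.2]
finger_gap: 85.6
```

Emit:
move_arm(increments=[[0, 0, 0, 0, 0, 0], [0, 0, 0, 0, 0, 0], [0, 0, 0, 0, 0, 0], [0, 0, 0, 0, 0, 0], [0, 0, 0, 0, 0, 0]], claw=0)

```text
time: 3.15
tcp_pos: [559.5, -272.0, 65.0]
tool_rot: [[-0.857, 0.516, 0.006], [0.516, 0.857, -0.002], [-0.006, 0.001, -1.0]]
wrist_force: [0.2, -0.9, -0.0]
finger_gap: 12.4
```

Run:
```python
from h import *
st()
t=load('top0.png');s=load('scene0.png')
```

```text
t 3.15 tcp [ 559.5 -272.    65. ] yaw 148.94 F [ 0.2 -0.9 -0. ] gap 12.4 j [ 43.  37. -29.  87.  19.  61.  69.]
```

Emit:
move_arm(increments=[[0, 0, 0, 0, 0, 0], [0, 0, 0, 0, 0, 0]])

```text
time: 3.35
tcp_pos: [559.2, -272.1, 64.8]
tool_rot: [[-0.857, 0.516, 0.006], [0.516, 0.857, -0.002], [-0.006, 0.001, -1.0]]
wrist_force: [0.1, -0.2, -0.2]
finger_gap: 7.9
```

Emit:
move_arm(increments=[[0, 0, -0.02, 0, 0, 0], [0, 0, -0.05, 0, 0, 0], [0, 0, -0.1, 0, 0, 0], [0, 0, -0.15, 0, 0, 0], [0, 0, -0.19, 0, 0, 0]])

```text
time: 3.85
tcp_pos: [558.6, -271.6, 257.9]
tool_rot: [[-0.857, 0.516, 0.008], [0.516, 0.857, -0.003], [-0.008, 0.002, -1.0]]
wrist_force: [0.3, -0.4, -1.4]
finger_gap: 7.9
```

Run:
```python
from h import *
st();goal(534,357,255,145.5);shot('top','top1.png');shot('wrist','w3.png')
```

```text
t 3.85 tcp [ 558.6 -271.6  257.9] yaw 148.94 F [ 0.3 -0.4 -1.4] gap 7.9 j [ 44.  29. -31.  71.  14.  84.  73.]
goal (534, 357, 255, 145.5) -> [0.3453, 0.5258, 0.001] [0.12, 0.47, 3.45] rows>= 12.6
t 3.85 tcp [ 558.6 -271.6  257.9] yaw 148.94 F [ 0.3 -0.4 -1.4] gap 7.9 j [ 44.  29. -31.  71.  14.  84.  73.]
```

View pics/w3.png

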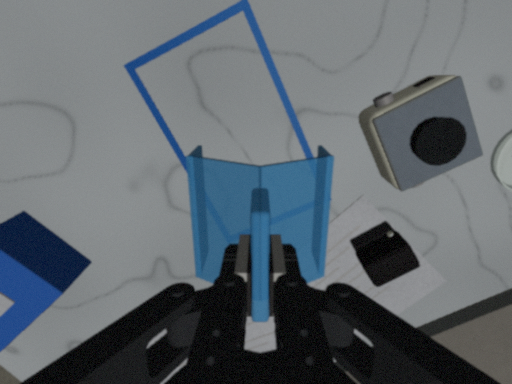

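Run:
```python
import cv2
t=cv2.imread('pics/top0.png');s=cv2.imread('pics/scene0.png')
a=cv2.resize(t[130:170,165:205],None,fx=10,fy=10,interpolation=3)
b=cv2.resize(t[240:280,85:125],None,fx=10,fy=10,interpolation=3)
c=cv2.resize(s[215:255,295:335],None,fx=10,fy=10,interpolation=3)
d=cv2.resize(s[175:215,395:435],None,fx=10,fy=10,interpolation=3)
import numpy as np
cv2.imwrite('pics/r.png',cv2.resize(np.vstack([np.hstack([a,b]),np.hstack([c,d])]),(600,600)))
```

```text
(no output)
```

View pics/r.png

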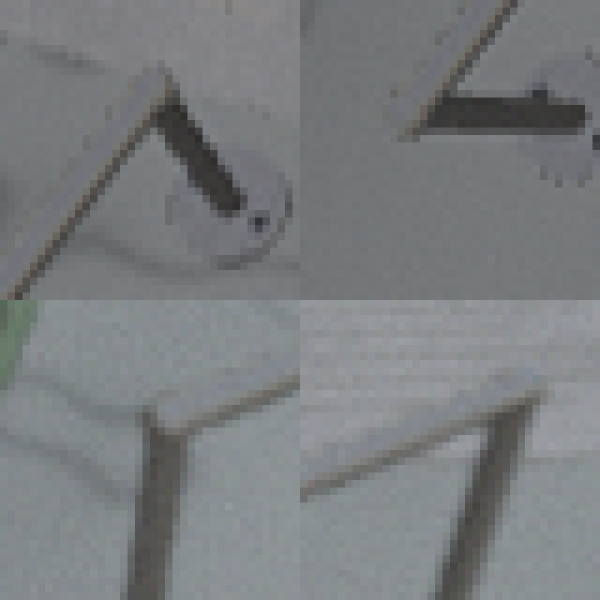

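Run:
```python
from h import *
t=load('top0.png');s=load('scene0.png')
f=tri((t,(186.2,140.4)),(s,(315.2,231)));n=tri((t,(98.7,256)),(s,(427.5,186.3)))
print(f,n)
F=f[0];N=n[0];print((F+N)/2,np.linalg.norm(F-N),np.degrees(np.arctan2(*(F-N)[1::-1])))
for z in (150,):
  for p in[(186.2,140.4),(98.7,256)]:print(onz(t,p,z))
  for p in[(315.2,231),(427.5,186.3)]:print(onz(s,p,z))
```

```text
(array([671.66198738, 260.07308261, 149.85248383]), [1.1214389345181766, 1.1214389345182112]) (array([396.08749872, 457.63056148, 148.34350165]), [2.4419768763807865, 2.4419768763808234])
[533.87474305 358.85182204 149.09799274] 339.0759992812838 -35.63648175145243
[671.32277596 261.132287   150.        ]
[396.43198353 454.37452938 150.        ]
[672.2888076  259.07081726 150.        ]
[396.96406545 459.77823624 150.        ]
```

Run:
```python
from h import *
goal(452.5,416.5,262,144.6)
```

```text
goal (452.5, 416.5, 262, 144.6) -> [0.4491, 0.5334, -0.0064] [0.26, 1.13, 4.33] rows>= 13.9
t 3.95 tcp [ 561.9 -272.2  262.5] yaw 148.93 F [ 0.8 -0.3 -0.1] gap 8.1 j [ 44.  28. -31.  71.  14.  84.  73.]
```

Emit:
move_arm(increments=[[0.01, 0.015, -0.006, 0, 0, 0], [0.032, 0.038, -0.006, 0, 0, 1], [0.06, 0.072, -0.006, 0, 1, 2], [0.09, 0.107, -0.006, 0, 1, 3], [0.12, 0.142, -0.006, 0, 1, 4]])

```text
time: 4.45
tcp_pos: [530.6, -85.2, 265.2]
tool_rot: [[-0.819, 0.574, 0.001], [0.574, 0.819, 0.004], [0.001, 0.004, -1.0]]
wrist_force: [0.9, 0.9, -0.6]
finger_gap: 8.1
```

Run:
```python
from h import *
goal(452.5,416.5,270,144.6)
```

```text
goal (452.5, 416.5, 270, 144.6) -> [0.3521, 0.3658, -0.0029] [0.23, -0.08, 0.35] rows>= 10.2
t 4.45 tcp [530.6 -85.2 265.2] yaw 144.95 F [ 0.9  0.9 -0.6] gap 8.1 j [ 34.  19. -35.  84.  11.  81.  53.]
```

Emit:
move_arm(increments=[[0.034, 0.034, -0.003, 0, 0, 0.4], [0.068, 0.068, -0.003, 0, 0, 0.4], [0.1, 0.102, -0.003, 0, 0, 0.4], [0.135, 0.136, -0.003, 0, 0, 0.4], [0.165, 0.17, -0.003, 0, 0, 0.4]])

```text
time: 4.95
tcp_pos: [490.2, 151.9, 268.0]
tool_rot: [[-0.816, 0.578, -0.002], [0.578, 0.816, 0.003], [0.003, 0.002, -1.0]]
wrist_force: [1.2, 0.3, -0.7]
finger_gap: 7.9
```

Run:
```python
from h import *
goal(452.5,416.5,270,144.6)
```

```text
goal (452.5, 416.5, 270, 144.6) -> [0.1837, 0.1942, -0.001] [0.11, -0.19, 0.09] rows>= 5.3
t 4.95 tcp [490.2 151.9 268. ] yaw 144.69 F [ 1.2  0.3 -0.7] gap 7.9 j [ 14.  17. -42.  87.  11.  80.  26.]
```

Emit:
move_arm(increments=[[0.034, 0.036, -0.001, 0, 0, 0], [0.068, 0.072, -0.001, 0, 0, 0], [0.1, 0.108, -0.001, 0, 0, 0], [0.135, 0.142, -0.001, 0, 0, 0], [0.16, 0.17, -0.001, 0, 0, 0]])

```text
time: 5.45
tcp_pos: [453.4, 387.1, 268.6]
tool_rot: [[-0.819, 0.573, -0.006], [0.573, 0.819, 0.003], [0.007, -0.0, -1.0]]
wrist_force: [-0.3, 0.1, -1.5]
finger_gap: 8.0
```

Run:
```python
from h import *
goal(452.5,416.5,262,144.6);shot('wrist','w4.png')
```

```text
goal (452.5, 416.5, 262, 144.6) -> [0.0176, 0.0235, 0.0067] [-0.02, -0.38, 0.41] rows>= 0.6
t 5.45 tcp [453.4 387.1 268.6] yaw 145.01 F [-0.3  0.1 -1.5] gap 8.0 j [-14.  28. -44.  73.  19.  86.  -1.]
```

View pics/w4.png

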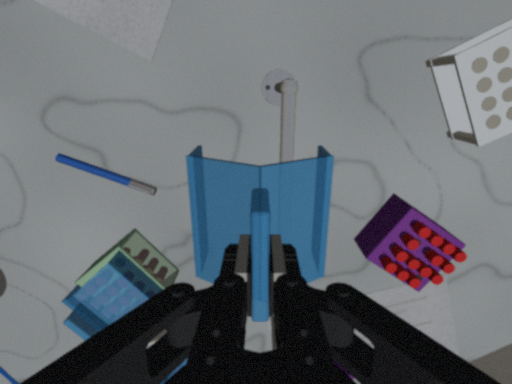

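Run:
```python
from h import *
w=load('w4.png');cv2.imwrite('pics/w4c.png',cv2.resize(w['color'][60:170,250:330],None,fx=7,fy=5,interpolation=3))
for p in[(289,82),(288.5,100),(288,155)]:
    x=onz(w,p,150);d=x-[534,358.5,150];u=np.array([.815,-.579]);print(x,'along',d[:2]@u,'perp',d[0]*u[1]-d[1]*u[0])
```

```text
[396.69430487 455.79781178 150.        ] along -168.23957454954845 perp 0.20228088129024968
[408.26087326 447.75481114 150.        ] along -154.15592394229233 perp 0.06028330502682877
[447.0472932  421.86163925 150.        ] along -107.55284516938814 perp -1.2941187459144956
```

View pics/w4c.png

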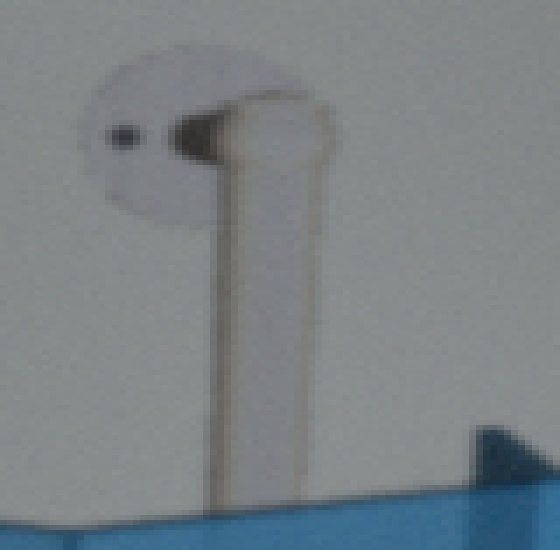

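Run:
```python
from h import *
w=load('w4.png')
a=onz(w,(289.0,84),150);b=onz(w,(286.4,159),150);print(a,b,np.degrees(np.arctan2(*(b-a)[1::-1])))
goal(452.5,415.5,262,145)
```

```text
[397.98370847 454.9568609  150.        ] [449.25777018 418.71499027 150.        ] -35.25368607941337
goal (452.5, 415.5, 262, 145) -> [0.0096, 0.0188, 0.0064] [0.26, -0.77, 0.53] rows>= 0.4
t 5.5 tcp [449.9 394.5 268.2] yaw 145.53 F [-1.6  7.3 -0.5] gap 7.9 j [-15.  29. -44.  73.  19.  85.  -1.]
```

Emit:
move_arm(increments=[[0.01, 0.02, 0.003, 0, -0.5, 0.7], [0.01, 0.02, 0.006, 0, -0.5, 0.7], [0.01, 0.02, 0.006, 0, -0.5, 0.7], [0.01, 0.02, 0.006, 0, -0.5, 0.7]])

```text
time: 5.9
tcp_pos: [452.7, 415.5, 261.6]
tool_rot: [[-0.817, 0.576, -0.002], [0.576, 0.817, 0.004], [0.004, 0.002, -1.0]]
wrist_force: [0.5, -0.8, -1.3]
finger_gap: 8.1
```

Run:
```python
from h import *
goal(452.5,416.4,172,144.7);shot('wrist','w5.png')
```

```text
goal (452.5, 416.4, 172, 144.7) -> [0.0004, 0.0004, 0.0896] [0.13, -0.23, 0.1] rows>= 1.8
t 5.9 tcp [452.7 415.5 261.6] yaw 144.8 F [ 0.5 -0.8 -1.3] gap 8.1 j [-18.  31. -43.  71.  20.  86.  -4.]
```

Emit:
move_arm(increments=[[0.0005, 0.0005, 0.03, 0, 0, 0], [0.0005, 0.0005, 0.06, 0, 0, 0], [0.0005, 0.0005, 0.08, 0, 0, 0], [0.0005, 0.0005, 0.09, 0, 0, 0], [0.0005, 0.0005, 0.09, 0, 0, 0]])

```text
time: 6.45
tcp_pos: [453.2, 414.6, 170.8]
tool_rot: [[-0.816, 0.579, -0.003], [0.579, 0.816, 0.002], [0.004, 0.0, -1.0]]
wrist_force: [-0.4, -0.6, -0.9]
finger_gap: 8.0
```

Run:
```python
from h import *
goal(452.5,416.4,166,144.7);shot('wrist','w6.png')
```

```text
goal (452.5, 416.4, 166, 144.7) -> [0.0016, 0.001, 0.0049] [0.01, -0.21, -0.06] rows>= 0.1
t 6.45 tcp [453.2 414.6 170.8] yaw 144.64 F [-0.4 -0.6 -0.9] gap 8.0 j [-17.  33. -42.  80.  22.  75.  -6.]
```

View pics/w6.png

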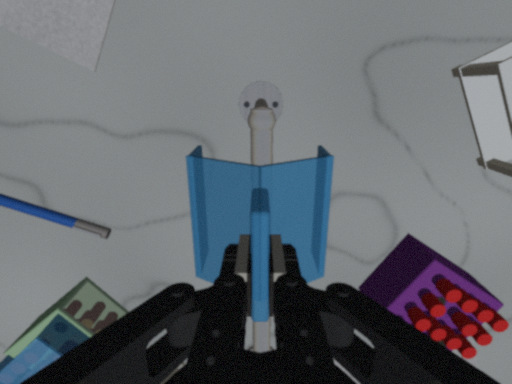

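Aligned with the bar: bar column about 261, spine column about 260. I lower until contact.

Emit:
move_arm(increments=[[0.001, 0.001, 0.002, 0, 0, 0], [0.001, 0.001, 0.004, 0, 0, 0], [0.001, 0.001, 0.005, 0, 0, 0], [0.001, 0.001, 0.005, 0, 0, 0]])

```text
time: 6.9
tcp_pos: [453.5, 417.5, 168.1]
tool_rot: [[-0.816, 0.578, -0.0], [0.578, 0.816, 0.005], [0.003, 0.004, -1.0]]
wrist_force: [0.4, -0.0, 0.5]
finger_gap: 8.0
```

Emit:
move_arm(increments=[[0, 0, 0.0015, 0, 0, 0], [0, 0, 0.003, 0, 0, 0], [0, 0, 0.003, 0, 0, 0]])

```text
time: 7.2
tcp_pos: [453.6, 417.7, 167.8]
tool_rot: [[-0.816, 0.579, 0.002], [0.579, 0.816, 0.006], [0.002, 0.006, -1.0]]
wrist_force: [-1.8, -3.4, 9.9]
finger_gap: 7.9
```

Emit:
move_arm(increments=[[0, 0, -0.001, 0, 0, 0], [0, 0, -0.001, 0, 0, 0], [0, 0, -0.001, 0, 0, 0]], claw=0.06)

```text
time: 7.5
tcp_pos: [453.6, 417.8, 168.6]
tool_rot: [[-0.816, 0.578, 0.002], [0.578, 0.816, 0.006], [0.002, 0.006, -1.0]]
wrist_force: [-0.2, 0.7, -0.1]
finger_gap: 50.8
```

Emit:
move_arm(increments=[[0, 0, -0.02, 0, 0, 0], [0, 0, -0.05, 0, 0, 0], [0, 0, -0.09, 0, 0, 0], [0, 0, -0.11, 0, 0, 0]])

```text
time: 7.9
tcp_pos: [453.9, 418.3, 281.8]
tool_rot: [[-0.816, 0.578, 0.004], [0.578, 0.816, 0.01], [0.002, 0.01, -1.0]]
wrist_force: [-0.4, 0.6, 0.0]
finger_gap: 60.0
```

Run:
```python
from h import *
st();shot('wrist','w7.png');shot('top','top2.png');shot('scene','scene2.png');goal(494,123,270,184);goal(641,122,270,173)
t=cv2.imread('pics/top2.png')
cv2.imwrite('pics/t2b.png',cv2.resize(t[110:280,80:280],None,fx=4,fy=3.5,interpolation=3))
```

```text
t 7.9 tcp [453.9 418.3 281.8] yaw 144.66 F [-0.4  0.6  0. ] gap 60.0 j [-18.  30. -43.  69.  20.  88.  -4.]
goal (494, 123, 270, 184) -> [-0.2035, -0.2174, 0.0075] [0.51, 0.07, -39.33] rows>= 6.0
t 8.05 tcp [453.7 418.  279.8] yaw 144.67 F [ 1.1  0.1 -0.1] gap 59.9 j [-18.  30. -43.  69.  20.  88.  -4.]
goal (641, 122, 270, 173) -> [-0.324, -0.1333, 0.008] [0.51, 0.02, -28.33] rows>= 7.0
t 8.05 tcp [453.7 418.  279.8] yaw 144.67 F [ 1.1  0.1 -0.1] gap 59.9 j [-18.  30. -43.  69.  20.  88.  -4.]
```

View pics/w7.png

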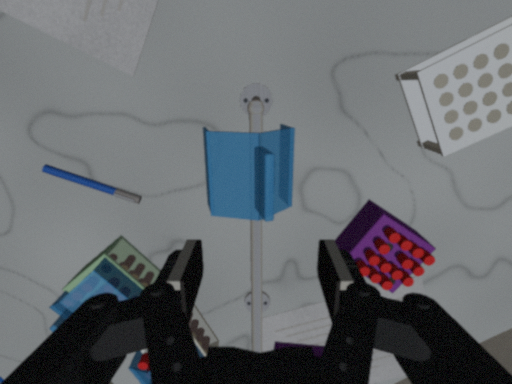

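View pics/t2b.png

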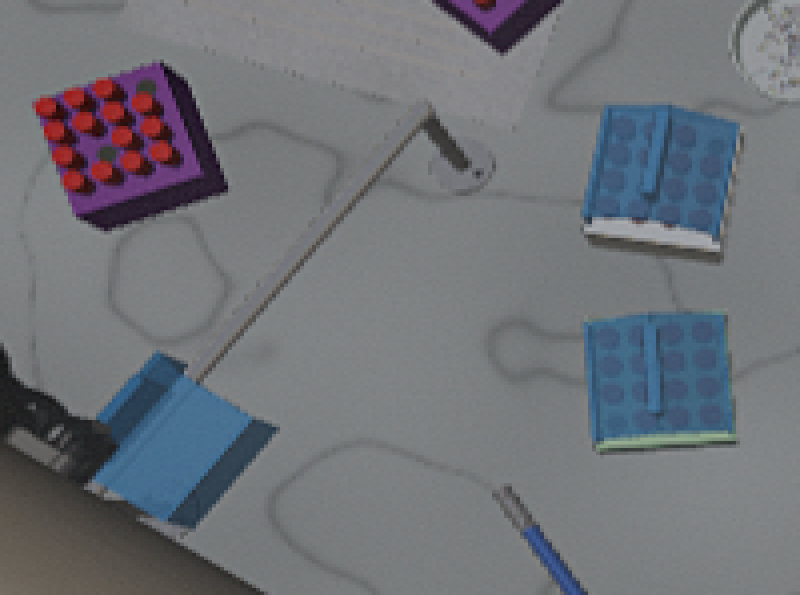

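Emit:
move_arm(increments=[[-0.04, -0.043, 0, 0, 0, -8], [-0.08, -0.086, 0, 0, 0, -16], [-0.12, -0.129, 0.005, 0, 0, -24], [-0.16, -0.172, 0.01, 0, 0, -32], [-0.2, -0.215, 0.02, 0.5, 0, -39.3]], claw=0.0854)

```text
time: 8.55
tcp_pos: [485.6, 172.0, 262.5]
tool_rot: [[-0.997, -0.073, -0.001], [-0.073, 0.997, -0.001], [0.001, -0.001, -1.0]]
wrist_force: [1.5, -0.3, -0.3]
finger_gap: 85.7
```

Run:
```python
from h import *
st();goal(494,123,255,184)
```

```text
t 8.55 tcp [485.6 172.  262.5] yaw -175.83 F [ 1.5 -0.3 -0.3] gap 85.7 j [ 18.  20. -53.  87.  16.  81.  59.]
goal (494, 123, 255, 184) -> [-0.0048, -0.0495, 0.0075] [-0.07, -0.07, 0.17] rows>= 1.0
t 8.55 tcp [485.6 172.  262.5] yaw -175.83 F [ 1.5 -0.3 -0.3] gap 85.7 j [ 18.  20. -53.  87.  16.  81.  59.]
```

Emit:
move_arm(increments=[[-0.005, -0.045, 0.0, 0, 0, 0], [-0.005, -0.05, 0.0, 0, 0, 0], [-0.005, -0.05, 0.0, 0, 0, 0], [-0.005, -0.05, 0.0, 0, 0, 0]])

```text
time: 8.95
tcp_pos: [493.3, 123.8, 261.7]
tool_rot: [[-0.997, -0.074, -0.003], [-0.074, 0.997, -0.0], [0.003, 0.0, -1.0]]
wrist_force: [-0.3, 0.0, -0.1]
finger_gap: 85.4
```

Run:
```python
from h import *
st();c=shot('wrist','w8.png')
cv2.imwrite('pics/w8c.png',cv2.resize(c['color'][60:260,170:340],None,fx=4,fy=3,interpolation=3))
```

```text
t 8.95 tcp [493.3 123.8 261.7] yaw -175.73 F [-0.3  0.  -0.1] gap 85.4 j [ 24.  19. -52.  88.  15.  80.  65.]
```

View pics/w8.png

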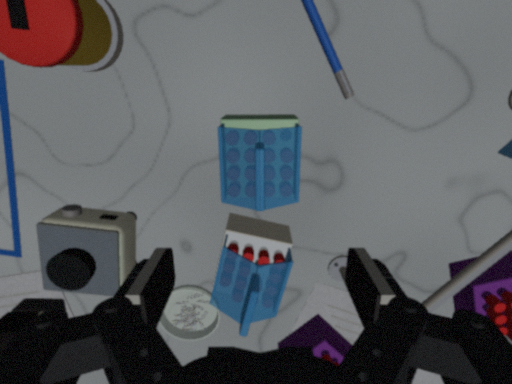

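View pics/w8c.png

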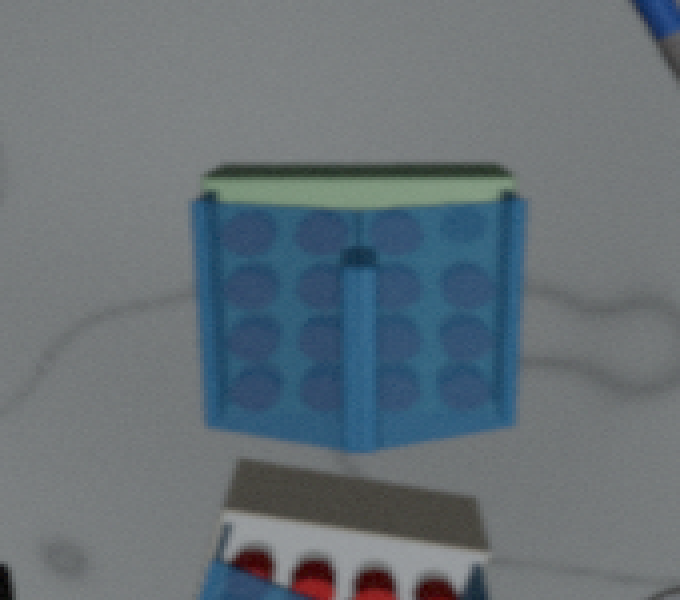

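Run:
```python
from h import *
w=load('w8.png');Q=lambda u,v:(170+u/4-.4,60+v/3-.4)
a,b=[onz(w,p,144) for p in[Q(360,267),Q(360,451)]];m=(a+b)/2;y=np.degrees(np.arctan2(*(b-a)[1::-1]));print(a,b,m,y,np.linalg.norm(a-b))
goal(m[0],m[1],185,180+y)
for p in [Q(203,178),Q(517,180)]: print('rackB near top',onz(w,p,56))
for p in [Q(229,515),Q(488,555)]: print('rackA near top',onz(w,p,56))
```

```text
[462.66519595 121.08970954 144.        ] [520.68395182 125.41981521 144.        ] [491.67457388 123.25476238 144.        ] 4.268234831765312 58.18011556962592
goal (np.float64(491.6745738848793), np.float64(123.254762377803), 185, np.float64(184.2682348317653)) -> [0.0016, -0.0013, 0.0771] [0.01, -0.13, 0.1] rows>= 1.5
t 9.0 tcp [493.3 124.7 262.1] yaw -175.63 F [-0.4 -0.6 -0.7] gap 85.3 j [ 24.  19. -52.  88.  15.  80.  65.]
rackB near top [449.82305844  75.46653186  56.        ]
rackB near top [443.91581056 164.26083278  56.        ]
rackA near top [590.73262652  88.36401793  56.        ]
rackA near top [603.73819524 173.45842159  56.        ]
```

Emit:
move_arm(increments=[[0.0015, -0.001, 0.04, 0, 0, 0], [0.0015, -0.001, 0.077, 0, 0, 0], [0.0015, -0.001, 0.077, 0, 0, 0], [0.0015, -0.001, 0.077, 0, 0, 0]])

```text
time: 9.4
tcp_pos: [491.3, 125.3, 185.5]
tool_rot: [[-0.997, -0.079, -0.003], [-0.079, 0.997, 0.001], [0.003, 0.001, -1.0]]
wrist_force: [0.5, 0.3, 0.9]
finger_gap: 85.0
```

Run:
```python
from h import *
st();c=shot('wrist','w9.png')
cv2.imwrite('pics/w9c.png',cv2.resize(c['color'][150:350,170:340],None,fx=4,fy=3,interpolation=3))
```

```text
t 9.4 tcp [491.3 125.3 185.5] yaw -175.45 F [0.5 0.3 0.9] gap 85.0 j [ 23.  22. -51.  96.  18.  71.  63.]
```

View pics/w9c.png

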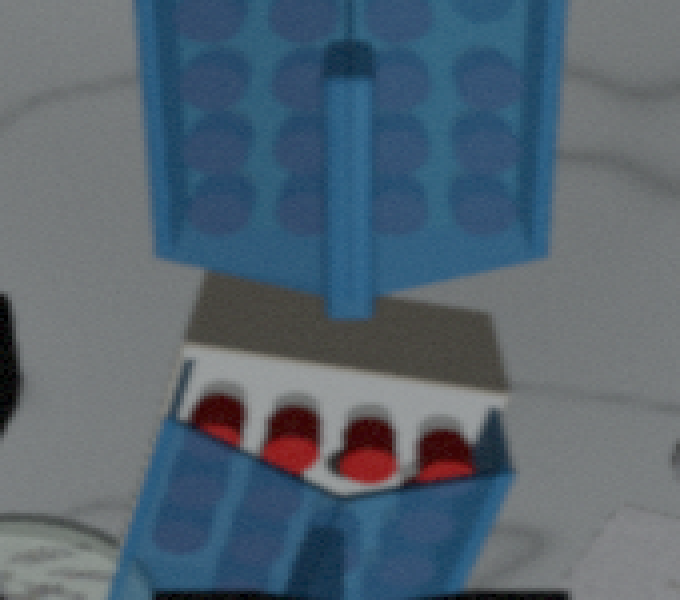

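Run:
```python
from h import *
w=load('w8.png');Q=lambda u,v:(170+u/4-.4,60+v/3-.4)
x=load('w9.png');P=lambda u,v:(170+u/4-.4,150+v/3-.4)
print(tri((w,Q(360,267)),(x,P(350,77))),tri((w,Q(360,451)),(x,P(350,319))))
a,b=[onz(x,p,143) for p in[P(350,77),P(350,319)]];m=(a+b)/2;y=np.degrees(np.arctan2(*(b-a)[1::-1]));print(a,b,m,y,np.linalg.norm(a-b))
goal(m[0],m[1],119,180+y)
```

```text
(array([462.87193296, 121.09623201, 142.97207375]), [0.008162614676607907, 0.008162614676639018]) (array([519.4262201 , 125.40013721, 146.96132812]), [0.07189266692665737, 0.07189266692667969])
[462.8637348  121.08764911 143.        ] [521.85198293 125.62856623 143.        ] [492.35785886 123.35810767 143.        ] 4.401949322280282 59.16276993223906
goal (np.float64(492.3578588624898), np.float64(123.35810766812594), 119, np.float64(184.40194932228027)) -> [0.0002, -0.0022, 0.0677] [0.08, 0.01, 0.11] rows>= 1.4
t 9.45 tcp [492.4 125.4 186.7] yaw -175.49 F [0.9 0.8 0.5] gap 85.6 j [ 23.  22. -51.  96.  18.  71.  63.]
```

Emit:
move_arm(increments=[[0, -0.002, 0.03, 0, 0, 0], [0, -0.002, 0.055, 0, 0, 0], [0, -0.002, 0.066, 0, 0, 0], [0, -0.002, 0.066, 0, 0, 0], [0, -0.002, 0.066, 0, 0, 0]])

```text
time: 9.95
tcp_pos: [493.8, 124.4, 122.3]
tool_rot: [[-0.997, -0.079, 0.003], [-0.079, 0.997, 0.002], [-0.003, 0.002, -1.0]]
wrist_force: [0.0, -0.2, 0.4]
finger_gap: 85.3
```

Emit:
move_arm(increments=[[0, 0, 0, 0, 0, 0], [0, 0, 0, 0, 0, 0], [0, 0, 0, 0, 0, 0], [0, 0, 0, 0, 0, 0], [0, 0, 0, 0, 0, 0]], claw=0)

```text
time: 10.45
tcp_pos: [493.9, 124.3, 122.4]
tool_rot: [[-0.997, -0.079, 0.003], [-0.079, 0.997, 0.002], [-0.003, 0.002, -1.0]]
wrist_force: [-0.1, -0.6, 0.5]
finger_gap: 12.7
```

Emit:
move_arm(increments=[[0, 0, 0, 0, 0, 0], [0, 0, 0, 0, 0, 0]])

```text
time: 10.65
tcp_pos: [493.7, 124.2, 122.3]
tool_rot: [[-0.997, -0.079, 0.003], [-0.079, 0.997, 0.002], [-0.003, 0.002, -1.0]]
wrist_force: [-0.7, 0.2, -0.3]
finger_gap: 7.8
```

Emit:
move_arm(increments=[[0, 0, -0.02, 0, 0, 0], [0, 0, -0.05, 0, 0, 0], [0, 0, -0.09, 0, 0, 0], [0, 0, -0.13, 0, 0, 0], [0, 0, -0.145, 0, 0, 0]])

```text
time: 11.15
tcp_pos: [494.9, 125.2, 271.3]
tool_rot: [[-0.997, -0.079, 0.009], [-0.079, 0.997, 0.004], [-0.009, 0.003, -1.0]]
wrist_force: [-0.3, 0.2, -1.7]
finger_gap: 7.7
```

Run:
```python
from h import *
goal(534,358,268,144.7)
```

```text
goal (534, 358, 268, 144.7) -> [-0.0573, 0.229, 0.0046] [0.36, 0.44, 39.83] rows>= 4.7
t 11.15 tcp [494.9 125.2 271.3] yaw -175.47 F [-0.3  0.2 -1.7] gap 7.7 j [ 24.  18. -53.  87.  15.  81.  66.]
```

Emit:
move_arm(increments=[[-0.008, 0.035, 0.002, 0, 0, 6], [-0.02, 0.08, 0.004, 0, 0, 14], [-0.032, 0.125, 0.004, 0, 0, 22], [-0.043, 0.17, 0.004, 0, 0, 30], [-0.05, 0.2, 0.004, 0.4, 0.4, 38]])

```text
time: 11.65
tcp_pos: [527.7, 332.3, 267.7]
tool_rot: [[-0.833, 0.553, -0.001], [0.553, 0.833, 0.001], [0.001, -0.0, -1.0]]
wrist_force: [0.1, 0.0, 0.2]
finger_gap: 8.1
```

Run:
```python
from h import *
goal(534,358,262,144.7)
```

```text
goal (534, 358, 262, 144.7) -> [0.009, 0.0249, 0.0057] [-0.02, -0.08, 1.71] rows>= 0.5
t 11.65 tcp [527.7 332.3 267.7] yaw 146.41 F [0.1 0.  0.2] gap 8.1 j [ -9.  32. -43.  69.  21.  87.   8.]
```

Emit:
move_arm(increments=[[0.009, 0.025, 0.003, 0, 0, 1.7], [0.009, 0.025, 0.0055, 0, 0, 1.7], [0.009, 0.025, 0.0055, 0, 0, 1.7], [0.009, 0.025, 0.0055, 0, 0, 1.7]])

```text
time: 12.05
tcp_pos: [534.5, 356.6, 261.9]
tool_rot: [[-0.815, 0.579, -0.001], [0.579, 0.815, -0.001], [0.0, -0.002, -1.0]]
wrist_force: [0.5, -0.2, -0.2]
finger_gap: 7.8
```

Run:
```python
from h import *
shot('wrist','w10.png');goal(534,358,172,144.7)
```

```text
goal (534, 358, 172, 144.7) -> [0.0016, 0.001, 0.0903] [-0.06, -0.01, -0.11] rows>= 1.8
t 12.1 tcp [534.8 356.3 262.3] yaw 144.59 F [ 0.5 -1.1 -0.5] gap 7.6 j [-12.  34. -42.  65.  22.  88.   5.]
```

View pics/w10.png

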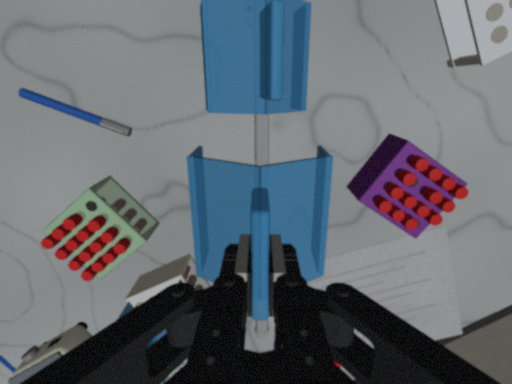

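Emit:
move_arm(increments=[[0.001, 0.001, 0.03, 0, 0, 0], [0.001, 0.001, 0.06, 0, 0, 0], [0.001, 0.001, 0.08, 0, 0, 0], [0.001, 0.001, 0.09, 0, 0, 0], [0.001, 0.001, 0.09, 0, 0, 0]])

```text
time: 12.6
tcp_pos: [535.0, 356.1, 172.1]
tool_rot: [[-0.814, 0.581, -0.001], [0.581, 0.814, -0.002], [-0.0, -0.002, -1.0]]
wrist_force: [-0.1, -0.3, -0.8]
finger_gap: 8.0
```

Run:
```python
from h import *
shot('wrist','w11.png');goal(534,358,168,144.7)
```

```text
goal (534, 358, 168, 144.7) -> [0.0015, 0.0002, 0.0052] [-0.01, 0.02, -0.2] rows>= 0.1
t 12.65 tcp [535.2 357.  173.2] yaw 144.5 F [-1.7 -0.2  0.1] gap 7.4 j [-11.  36. -41.  74.  23.  77.   3.]
```

View pics/w11.png

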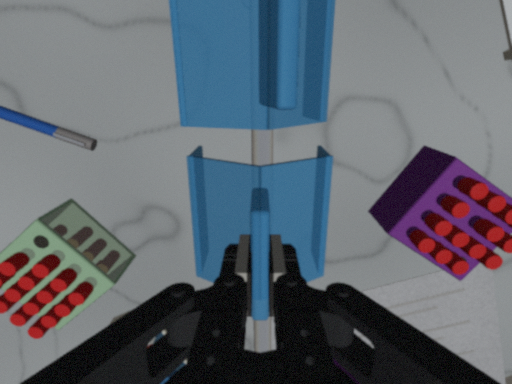

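Emit:
move_arm(increments=[[0, 0.001, 0.002, 0, 0, 0], [0, 0.001, 0.004, 0, 0, 0], [0, 0.001, 0.005, 0, 0, 0], [0, 0.001, 0.006, 0, 0, 0]])

```text
time: 13.05
tcp_pos: [536.0, 358.1, 168.7]
tool_rot: [[-0.814, 0.581, 0.002], [0.581, 0.814, 0.0], [-0.001, 0.001, -1.0]]
wrist_force: [-1.5, -1.3, 7.6]
finger_gap: 7.3
```

Emit:
move_arm(increments=[[0, 0, -0.0005, 0, 0, 0], [0, 0, -0.0005, 0, 0, 0], [0, 0, -0.0005, 0, 0, 0], [0, 0, -0.0005, 0, 0, 0]], claw=0.06)

```text
time: 13.45
tcp_pos: [535.9, 358.1, 169.0]
tool_rot: [[-0.814, 0.581, 0.001], [0.581, 0.814, 0.0], [-0.001, 0.001, -1.0]]
wrist_force: [-0.7, 0.0, -0.1]
finger_gap: 60.0
```

Emit:
move_arm(increments=[[0, 0, -0.02, 0, 0, 0], [0, 0, -0.05, 0, 0, 0], [0, 0, -0.09, 0, 0, 0], [0, 0, -0.11, 0, 0, 0]])

```text
time: 13.85
tcp_pos: [536.3, 359.1, 282.7]
tool_rot: [[-0.814, 0.581, 0.005], [0.581, 0.814, 0.004], [-0.002, 0.006, -1.0]]
wrist_force: [-0.1, 1.0, 0.3]
finger_gap: 60.0
```

Run:
```python
from h import *
c=shot('wrist','w12.png');d=shot('scene','scene3.png');goal(641,121,275,173)
cv2.imwrite('pics/s3c.png',cv2.resize(d['color'][160:260,290:440],None,fx=5,fy=5,interpolation=3))
```

```text
goal (641, 121, 275, 173) -> [-0.2236, -0.134, 0.0076] [0.44, 0.26, -28.5] rows>= 5.2
t 13.95 tcp [536.8 359.9 283.2] yaw 144.5 F [-0.1  0.5  0.9] gap 60.1 j [-13.  34. -42.  63.  22.  90.   5.]
```

View pics/w12.png

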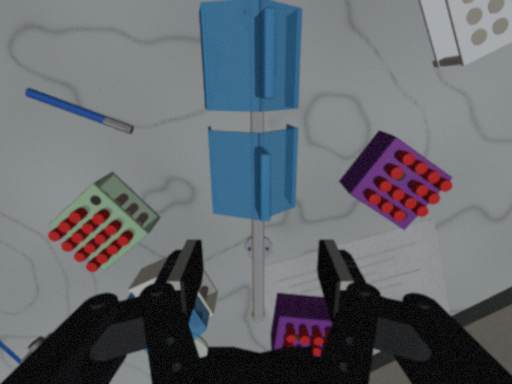

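View pics/s3c.png

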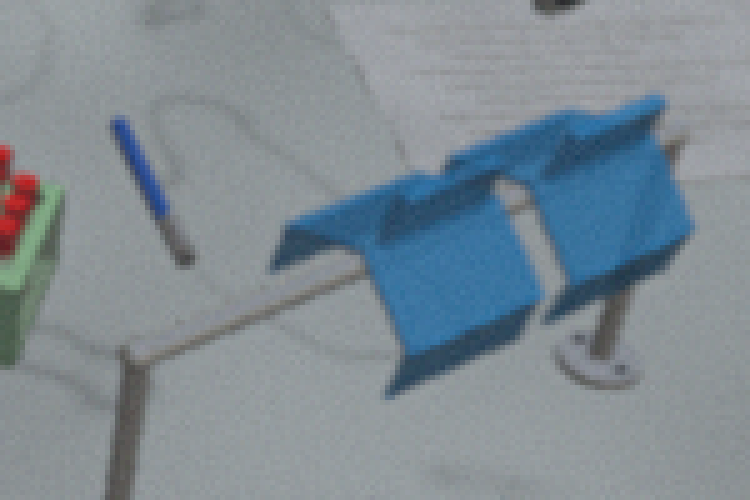

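Run:
```python
import cv2,numpy as np
a=cv2.imread('pics/w10.png')[0:120,190:320];b=cv2.imread('pics/w11.png')[20:140,170:340];c=cv2.imread('pics/w12.png')[0:240,190:320]
cv2.imwrite('pics/tl.png',cv2.resize(c,None,fx=4.5,fy=2.5,interpolation=3))
cv2.imwrite('pics/tl2.png',cv2.resize(b,None,fx=4.5,fy=4.5,interpolation=3))
```

```text
(no output)
```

View pics/tl.png

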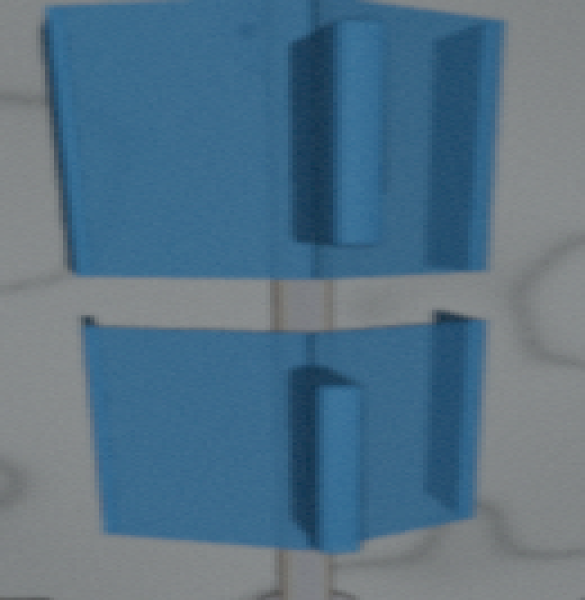

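View pics/tl2.png

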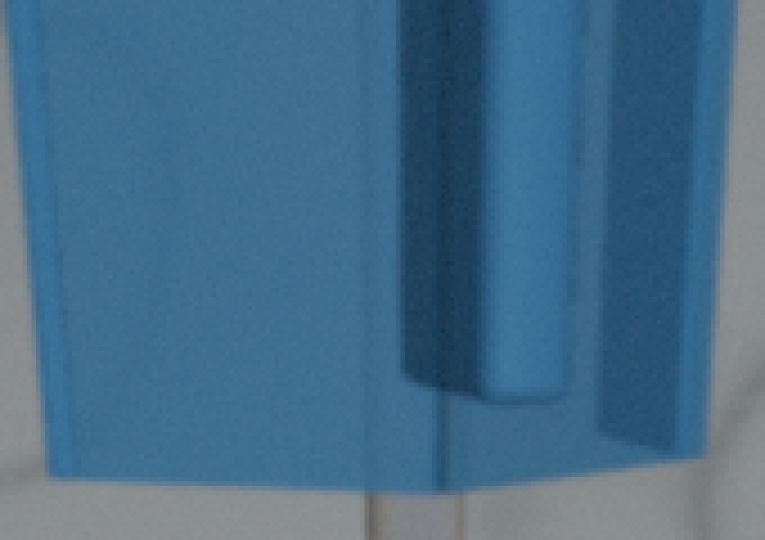

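Emit:
move_arm(increments=[[-0.045, -0.027, 0, 0, 0, -6], [-0.09, -0.054, 0, 0, 0, -12], [-0.135, -0.081, 0.002, 0, 0, -18], [-0.18, -0.108, 0.005, 0, 0, -24], [-0.22, -0.132, 0.008, 0, 0, -28.5]], claw=0.0854)

```text
time: 14.45
tcp_pos: [637.1, 127.6, 273.4]
tool_rot: [[-0.993, 0.118, 0.005], [0.118, 0.993, 0.005], [-0.005, 0.005, -1.0]]
wrist_force: [0.7, -0.1, -0.2]
finger_gap: 85.3
```

Emit:
move_arm(increments=[[0, 0, 0, 0, 0, 0], [0, 0, 0, 0, 0, 0]])

```text
time: 14.65
tcp_pos: [637.4, 124.5, 270.9]
tool_rot: [[-0.992, 0.123, 0.002], [0.123, 0.992, 0.003], [-0.001, 0.004, -1.0]]
wrist_force: [-0.3, 0.6, -0.2]
finger_gap: 85.3
```

Run:
```python
from h import *
goal(641,121,260,173)
```

```text
goal (641, 121, 260, 173) -> [-0.004, -0.003, 0.0109] [0.21, 0.08, -0.08] rows>= 0.2
t 14.65 tcp [637.4 124.5 270.9] yaw 172.92 F [-0.3  0.6 -0.2] gap 85.3 j [ 12.  36. -46.  63.  25.  90.  55.]
```

Emit:
move_arm(increments=[[-0.004, -0.003, 0.011, 0.2, 0, 0], [-0.004, -0.003, 0.011, 0.2, 0, 0], [-0.004, -0.003, 0.011, 0.2, 0, 0]])

```text
time: 14.95
tcp_pos: [640.1, 122.4, 258.9]
tool_rot: [[-0.993, 0.121, -0.001], [0.121, 0.993, -0.0], [0.001, -0.0, -1.0]]
wrist_force: [-0.6, 0.2, 0.7]
finger_gap: 85.4
```

Run:
```python
from h import *
st();c=shot('wrist','w13.png')
cv2.imwrite('pics/w13c.png',cv2.resize(c['color'][60:260,170:340],None,fx=4,fy=3,interpolation=3))
```

```text
t 14.95 tcp [640.1 122.4 258.9] yaw 173.06 F [-0.6  0.2  0.7] gap 85.4 j [ 12.  36. -46.  64.  25.  89.  55.]
```

View pics/w13c.png

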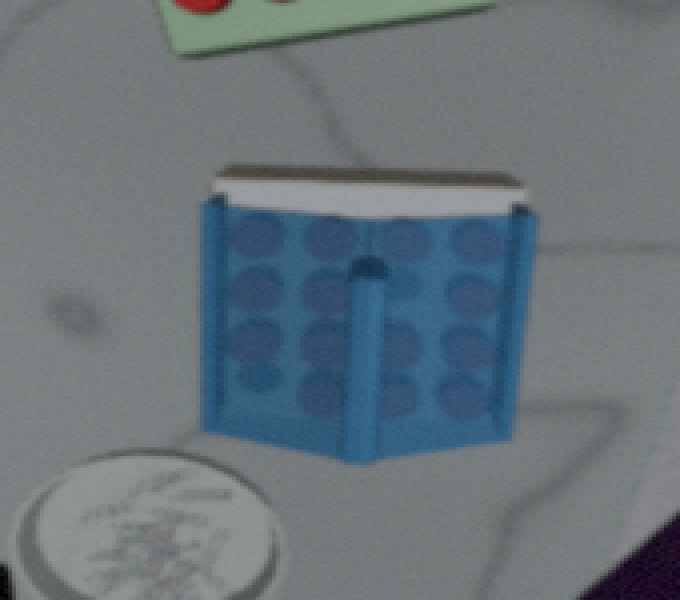

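View pics/w13.png

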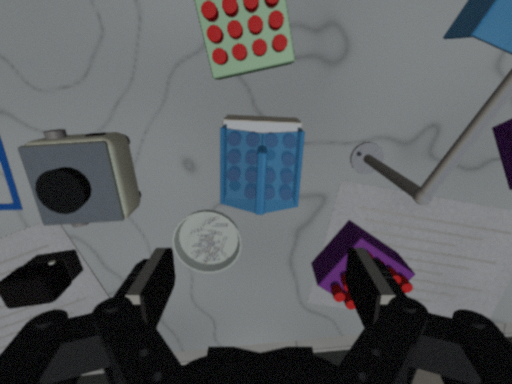

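Run:
```python
from h import *
w=load('w13.png');Q=lambda u,v:(170+u/4-.4,60+v/3-.4)
a,b=[onz(w,p,144) for p in[Q(369,279),Q(361,461)]];m=(a+b)/2;y=np.degrees(np.arctan2(*(b-a)[1::-1]));print(a,b,m,y,np.linalg.norm(a-b))
goal(m[0],m[1],185,180+y)
for p in [Q(213,178),Q(528,187)]: print('rackA near top',onz(w,p,56))
for p in [(239.5,241)]: pass
print('dish',onz(w,(207,240),18))
```

```text
[612.95511298 127.19787263 144.        ] [669.78231724 118.54380531 144.        ] [641.36871511 122.87083897 144.        ] -8.658896975121571 57.482380125392346
goal (np.float64(641.3687151087229), np.float64(122.87083897408519), 185, np.float64(171.34110302487844)) -> [-0.0009, 0.0005, 0.0746] [0.01, 0.03, 1.72] rows>= 1.5
t 15.0 tcp [640.3 122.5 259.6] yaw 173.06 F [-0.6  0.9 -0.1] gap 85.6 j [ 12.  36. -46.  64.  25.  89.  55.]
rackA near top [588.62087484  86.46871758  56.        ]
rackA near top [602.59931543 174.07673043  56.        ]
dish [757.10846836  31.71060957  18.        ]
```

Emit:
move_arm(increments=[[-0.001, 0, 0.04, 0, 0, 1.7], [-0.001, 0, 0.075, 0, 0, 1.7], [-0.001, 0, 0.075, 0, 0, 1.7], [-0.001, 0, 0.075, 0, 0, 1.7]])

```text
time: 15.4
tcp_pos: [641.3, 123.0, 185.2]
tool_rot: [[-0.989, 0.149, 0.0], [0.149, 0.989, 0.0], [-0.0, 0.0, -1.0]]
wrist_force: [-0.1, -0.6, 0.2]
finger_gap: 85.5
```

Run:
```python
from h import *
st();c=shot('wrist','w14.png')
cv2.imwrite('pics/w14c.png',cv2.resize(c['color'][150:350,170:340],None,fx=4,fy=3,interpolation=3))
```

```text
t 15.4 tcp [641.3 123.  185.2] yaw 171.41 F [-0.1 -0.6  0.2] gap 85.5 j [ 13.  38. -45.  71.  26.  80.  52.]
```

View pics/w14c.png

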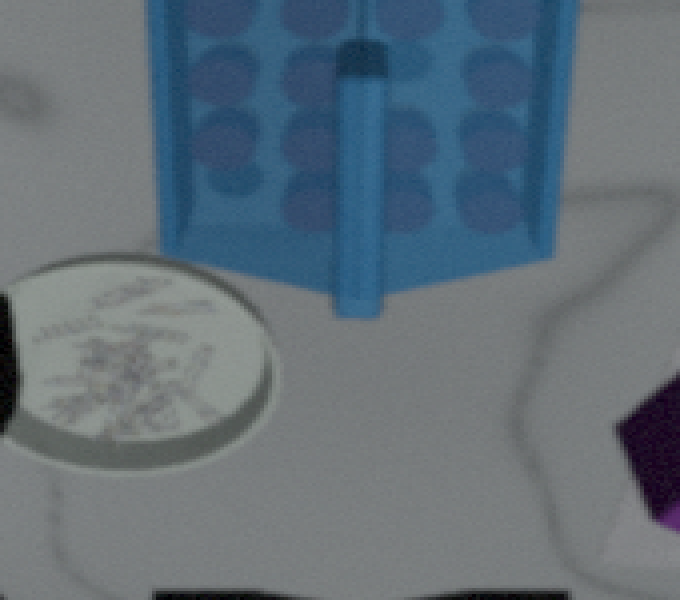

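Run:
```python
from h import *
w=load('w13.png');Q=lambda u,v:(170+u/4-.4,60+v/3-.4)
x=load('w14.png');P=lambda u,v:(170+u/4-.4,150+v/3-.4)
print(tri((w,Q(369,279)),(x,P(361,77))),tri((w,Q(361,461)),(x,P(358,319))))
a,b=[onz(x,p,143) for p in[P(361,77),P(358,319)]];m=(a+b)/2;y=np.degrees(np.arctan2(*(b-a)[1::-1]));print(a,b,m,y,np.linalg.norm(a-b))
goal(m[0],m[1],120,180+y)
```

```text
(array([613.53802286, 127.09484804, 141.24266035]), [0.05018703355264989, 0.05018703355253657]) (array([666.86457643, 118.69569966, 150.55034823]), [0.20551924694810073, 0.20551924694807724])
[613.00368451 127.12474308 143.        ] [671.42757147 117.78131883 143.        ] [642.21562799 122.45303095 143.        ] -9.086071770431278 59.16629229704061
goal (np.float64(642.2156279882204), np.float64(122.45303095171334), 120, np.float64(170.9139282295687)) -> [0.0001, -0.0011, 0.0667] [0.11, 0.18, 0.47] rows>= 1.3
t 15.45 tcp [642.2 123.4 186.7] yaw 171.39 F [0.4 1.1 0.2] gap 85.8 j [ 13.  38. -45.  71.  26.  80.  52.]
```

Emit:
move_arm(increments=[[0, -0.001, 0.03, 0, 0, 0.4], [0, -0.001, 0.055, 0, 0, 0.4], [0, -0.001, 0.067, 0, 0, 0.4], [0, -0.001, 0.067, 0, 0, 0.4], [0, -0.001, 0.067, 0, 0, 0.4]])

```text
time: 15.95
tcp_pos: [643.5, 123.3, 121.7]
tool_rot: [[-0.988, 0.157, 0.006], [0.157, 0.988, 0.003], [-0.006, 0.004, -1.0]]
wrist_force: [0.3, 0.3, 1.6]
finger_gap: 85.2
```

Emit:
move_arm(increments=[[0, 0, 0, 0, 0, 0], [0, 0, 0, 0, 0, 0], [0, 0, 0, 0, 0, 0], [0, 0, 0, 0, 0, 0], [0, 0, 0, 0, 0, 0]], claw=0)

```text
time: 16.45
tcp_pos: [643.4, 123.2, 121.8]
tool_rot: [[-0.988, 0.157, 0.006], [0.157, 0.988, 0.003], [-0.006, 0.004, -1.0]]
wrist_force: [0.5, 0.0, 0.3]
finger_gap: 11.9
```

Emit:
move_arm(increments=[[0, 0, 0, 0, 0, 0], [0, 0, 0, 0, 0, 0]])

```text
time: 16.65
tcp_pos: [643.4, 123.1, 121.7]
tool_rot: [[-0.988, 0.157, 0.006], [0.157, 0.988, 0.002], [-0.006, 0.003, -1.0]]
wrist_force: [0.6, 0.1, -0.2]
finger_gap: 8.0
```

Emit:
move_arm(increments=[[0, 0, -0.02, 0, 0, 0], [0, 0, -0.05, 0, 0, 0], [0, 0, -0.09, 0, 0, 0], [0, 0, -0.13, 0, 0, 0], [0, 0, -0.145, 0, 0, 0]])

```text
time: 17.15
tcp_pos: [643.8, 123.9, 271.6]
tool_rot: [[-0.988, 0.157, 0.013], [0.157, 0.988, 0.005], [-0.012, 0.007, -1.0]]
wrist_force: [-0.1, 1.1, 0.2]
finger_gap: 7.9
```

Run:
```python
from h import *
goal(615.5,300.5,268,144.7)
```

```text
goal (615.5, 300.5, 268, 144.7) -> [0.0557, 0.1699, 0.0042] [0.56, 0.58, 26.27] rows>= 3.6
t 17.15 tcp [643.8 123.9 271.6] yaw 170.97 F [-0.1  1.1  0.2] gap 7.9 j [ 12.  36. -46.  63.  25.  90.  53.]
```

Emit:
move_arm(increments=[[0.01, 0.03, 0.002, 0, 0, 5], [0.022, 0.068, 0.004, 0, 0.2, 12], [0.036, 0.11, 0.004, 0.2, 0.4, 18], [0.047, 0.145, 0.004, 0.4, 0.5, 24], [0.055, 0.169, 0.004, 0.5, 0.5, 26]])

```text
time: 17.65
tcp_pos: [614.0, 303.5, 267.6]
tool_rot: [[-0.82, 0.572, -0.0], [0.572, 0.82, 0.002], [0.001, 0.001, -1.0]]
wrist_force: [-1.3, -0.0, -1.3]
finger_gap: 8.2
```

Emit:
move_arm(increments=[[0, 0, 0, 0, 0, 0], [0, 0, 0, 0, 0, 0]])

```text
time: 17.85
tcp_pos: [613.1, 304.7, 267.0]
tool_rot: [[-0.822, 0.57, -0.001], [0.57, 0.822, 0.002], [0.002, 0.0, -1.0]]
wrist_force: [0.3, 0.4, -1.1]
finger_gap: 7.7
```

Run:
```python
from h import *
goal(615.5,300.5,262,144.7)
```

```text
goal (615.5, 300.5, 262, 144.7) -> [-0.0044, -0.0021, 0.005] [0.02, -0.12, 0.56] rows>= 0.1
t 17.85 tcp [613.1 304.7 267. ] yaw 145.26 F [ 0.3  0.4 -1.1] gap 7.7 j [ -9.  39. -40.  56.  24.  92.  14.]
```

Emit:
move_arm(increments=[[-0.0045, -0.002, 0.01, 0, 0, 0.5], [-0.0045, -0.002, 0.03, 0, 0, 0.5], [-0.0045, -0.002, 0.06, 0, 0, 0.5], [-0.0045, -0.002, 0.085, 0, 0, 0.5], [-0.0045, -0.002, 0.092, 0, 0, 0.5]])

```text
time: 18.35
tcp_pos: [615.3, 295.8, 170.5]
tool_rot: [[-0.815, 0.58, -0.007], [0.58, 0.815, -0.004], [0.003, -0.007, -1.0]]
wrist_force: [0.7, -0.8, 3.6]
finger_gap: 7.6
```

Emit:
move_arm(increments=[[0, 0, 0, 0, 0, 0], [0, 0, 0, 0, 0, 0]])

```text
time: 18.55
tcp_pos: [616.1, 295.0, 171.5]
tool_rot: [[-0.814, 0.581, -0.006], [0.581, 0.814, -0.004], [0.002, -0.006, -1.0]]
wrist_force: [0.0, -0.6, -0.1]
finger_gap: 7.9
```

Run:
```python
from h import *
goal(615.5,300.5,168,144.7);c=shot('wrist','w15.png')
```

```text
goal (615.5, 300.5, 168, 144.7) -> [0.0037, 0.0041, 0.0035] [-0.36, -0.14, -0.25] rows>= 0.1
t 18.55 tcp [616.1 295.  171.5] yaw 144.45 F [ 0.  -0.6 -0.1] gap 7.9 j [ -7.  41. -39.  66.  25.  81.  12.]
```

View pics/w15.png

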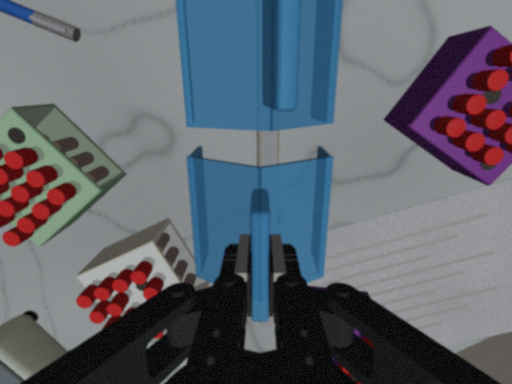

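Emit:
move_arm(increments=[[0.001, 0.002, -0.003, 0, 0, 0], [0.001, 0.0042, -0.002, -0.3, 0, 0], [0.001, 0.0042, 0.001, -0.3, 0, 0], [0.001, 0.0042, 0.003, -0.3, 0, 0], [0.001, 0.0042, 0.003, -0.3, 0, 0]])

```text
time: 19.1
tcp_pos: [617.8, 298.8, 168.4]
tool_rot: [[-0.814, 0.581, -0.002], [0.581, 0.814, -0.0], [0.002, -0.001, -1.0]]
wrist_force: [-0.5, -0.3, -0.6]
finger_gap: 7.7
```

Run:
```python
from h import *
goal(615.5,300.5,168,144.7);c=shot('wrist','w16.png')
cv2.imwrite('pics/w16c.png',cv2.resize(c['color'][0:230,170:350],None,fx=4,fy=2.5,interpolation=3))
```

```text
goal (615.5, 300.5, 168, 144.7) -> [0.0028, 0.0, 0.0004] [-0.09, -0.09, -0.24] rows>= 0.1
t 19.1 tcp [617.8 298.8 168.4] yaw 144.46 F [-0.5 -0.3 -0.6] gap 7.7 j [ -7.  41. -39.  66.  25.  80.  12.]
```

View pics/w16c.png

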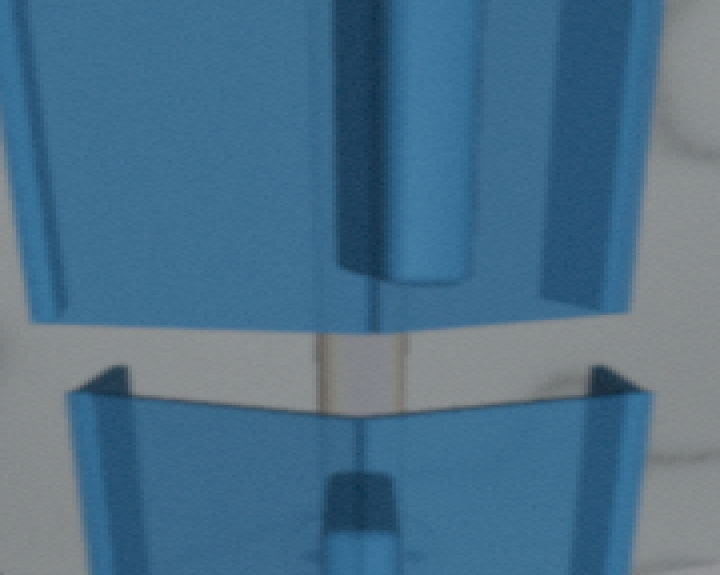

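Emit:
move_arm(increments=[[0.0, 0, 0.001, 0, 0, 0], [0.0, 0, 0.002, 0, 0, 0], [0, 0, 0.0025, 0, 0, 0], [0, 0, 0.0025, 0, 0, 0]])

```text
time: 19.55
tcp_pos: [618.1, 299.2, 167.8]
tool_rot: [[-0.814, 0.581, -0.0], [0.581, 0.814, 0.001], [0.001, 0.0, -1.0]]
wrist_force: [-2.3, -0.3, 4.2]
finger_gap: 7.9
```

Emit:
move_arm(increments=[[0.0, 0, 0, 0, 0, 0], [0.0, 0, 0, 0, 0, 0], [0, 0, 0, 0, 0, 0]], claw=0.016)

```text
time: 19.85
tcp_pos: [618.0, 299.0, 167.3]
tool_rot: [[-0.814, 0.581, -0.001], [0.581, 0.814, 0.0], [0.001, -0.0, -1.0]]
wrist_force: [-0.8, -0.3, 0.5]
finger_gap: 16.3
```

Emit:
move_arm(increments=[[0.0, 0, -0.01, 0, 0, 0], [0.0, 0, -0.025, 0, 0, 0], [0, 0, -0.045, 0, 0, 0], [0, 0, -0.06, 0, 0, 0]])

```text
time: 20.25
tcp_pos: [618.2, 299.3, 229.1]
tool_rot: [[-0.814, 0.581, 0.0], [0.581, 0.814, 0.001], [0.001, 0.001, -1.0]]
wrist_force: [-0.4, -0.1, 0.4]
finger_gap: 16.3
```

Emit:
move_arm(increments=[[0.0, 0, -0.02, 0, 0, 0], [0.0, 0, -0.04, 0, 0, 0], [0, 0, -0.06, 0, 0, 0], [0, 0, -0.06, 0, 0, 0]], claw=0.05)

```text
time: 20.65
tcp_pos: [619.2, 300.5, 293.2]
tool_rot: [[-0.813, 0.582, 0.006], [0.582, 0.813, 0.006], [-0.001, 0.008, -1.0]]
wrist_force: [0.4, -1.4, 0.6]
finger_gap: 49.7
```

Run:
```python
from h import *
st();c=shot('wrist','w17.png');d=shot('scene','scene4.png')
cv2.imwrite('pics/s4c.png',cv2.resize(d['color'][150:270,280:450],None,fx=4.5,fy=4.5,interpolation=3))
```

```text
t 20.65 tcp [619.2 300.5 293.2] yaw 144.43 F [ 0.4 -1.4  0.6] gap 49.7 j [ -9.  39. -40.  52.  24.  95.  15.]
```

View pics/w17.png

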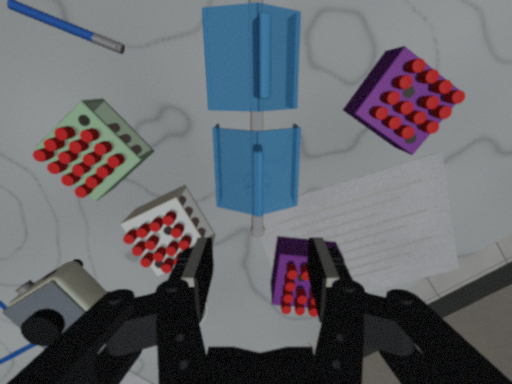

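View pics/s4c.png

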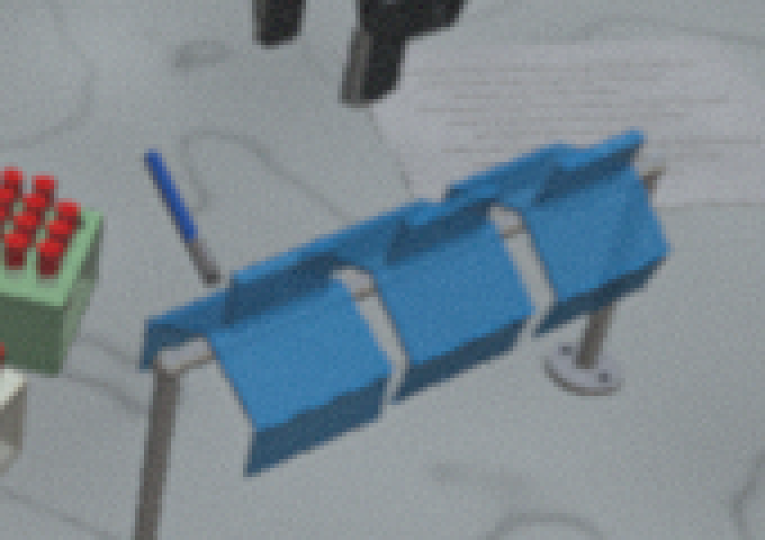

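Run:
```python
from h import *
goal(535.5,357.4,260,144.7)
```

```text
goal (535.5, 357.4, 260, 144.7) -> [0.101, -0.001, 0.0293] [0.1, -0.02, -0.24] rows>= 2.1
t 20.75 tcp [618.2 299.5 289.3] yaw 144.46 F [ 1.1 -0.6 -0.5] gap 50.2 j [ -9.  39. -39.  52.  24.  95.  15.]
```

Emit:
move_arm(increments=[[0.03, 0, 0, 0, 0, 0], [0.07, 0, 0.01, 0, 0, 0], [0.101, -0.001, 0.029, 0, 0, -0.2], [0.101, -0.001, 0.029, 0, 0, -0.2], [0.101, -0.001, 0.029, 0, 0, -0.2]], claw=0.07)

```text
time: 21.25
tcp_pos: [534.4, 356.8, 258.5]
tool_rot: [[-0.817, 0.577, -0.001], [0.577, 0.817, -0.001], [0.0, -0.002, -1.0]]
wrist_force: [0.9, -0.5, -0.2]
finger_gap: 70.3
```

Run:
```python
from h import *
goal(535.5,357.4,169,144.7)
```

```text
goal (535.5, 357.4, 169, 144.7) -> [-0.0006, 0.0013, 0.0895] [-0.12, -0.02, 0.08] rows>= 1.8
t 21.25 tcp [534.4 356.8 258.5] yaw 144.78 F [ 0.9 -0.5 -0.2] gap 70.3 j [-12.  34. -41.  66.  22.  88.   5.]
```

Emit:
move_arm(increments=[[-0.0005, 0.001, 0.035, 0, 0, 0], [-0.0005, 0.001, 0.065, 0, 0, 0], [-0.0005, 0.001, 0.085, 0, 0, 0], [-0.0005, 0.001, 0.089, 0, 0, 0], [-0.0005, 0.001, 0.089, 0, 0, 0]])

```text
time: 21.75
tcp_pos: [536.6, 355.9, 168.9]
tool_rot: [[-0.815, 0.579, -0.002], [0.579, 0.815, -0.002], [0.0, -0.003, -1.0]]
wrist_force: [-0.8, 0.7, -0.2]
finger_gap: 70.2
```

Emit:
move_arm(increments=[[0, 0, 0, 0, 0, 0], [0, 0, 0, 0, 0, 0], [0, 0, 0, 0, 0, 0], [0, 0, 0, 0, 0, 0], [0, 0, 0, 0, 0, 0]], claw=0.009, grip_force=20)

```text
time: 22.25
tcp_pos: [536.8, 356.3, 169.5]
tool_rot: [[-0.816, 0.579, -0.001], [0.579, 0.816, -0.001], [-0.0, -0.002, -1.0]]
wrist_force: [1.4, 0.5, 1.1]
finger_gap: 8.7
```

Emit:
move_arm(increments=[[0, 0, 0, 0, 0, 0], [0, 0, 0, 0, 0, 0]], claw=0.007)

```text
time: 22.45
tcp_pos: [536.8, 356.4, 169.6]
tool_rot: [[-0.816, 0.579, -0.001], [0.579, 0.816, -0.001], [-0.0, -0.002, -1.0]]
wrist_force: [0.2, -0.1, 0.3]
finger_gap: 8.4
```

Now the gentle release.

Emit:
move_arm(increments=[[0.0, 0, 0, 0, 0, 0], [0.0, 0, 0, 0, 0, 0], [0, 0, 0, 0, 0, 0]], claw=0.016)

```text
time: 22.75
tcp_pos: [536.7, 356.3, 169.5]
tool_rot: [[-0.816, 0.579, -0.001], [0.579, 0.816, -0.002], [-0.0, -0.002, -1.0]]
wrist_force: [-0.0, 0.9, 0.1]
finger_gap: 15.6
```

Emit:
move_arm(increments=[[0.0, 0, -0.01, 0, 0, 0], [0.0, 0, -0.025, 0, 0, 0], [0, 0, -0.045, 0, 0, 0], [0, 0, -0.07, 0, 0, 0]])

```text
time: 23.15
tcp_pos: [536.5, 356.1, 240.2]
tool_rot: [[-0.816, 0.578, -0.002], [0.578, 0.816, -0.002], [0.0, -0.003, -1.0]]
wrist_force: [-0.3, 0.2, 0.6]
finger_gap: 15.5
```

Run:
```python
from h import *
goal(453.8,415.7,260,144.7);shot('wrist','w18.png')
```

```text
goal (453.8, 415.7, 260, 144.7) -> [0.1019, 0.0007, -0.0198] [-0.18, -0.01, -0.04] rows>= 2.1
t 23.15 tcp [536.5 356.1 240.2] yaw 144.66 F [-0.3  0.2  0.6] gap 15.5 j [-12.  35. -41.  68.  22.  86.   5.]
```

View pics/w18.png

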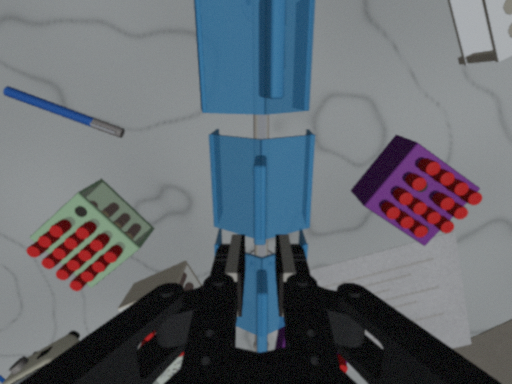

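B is upright now. Same for C.

Emit:
move_arm(increments=[[0.01, 0, -0.02, 0, 0, 0], [0.06, 0, -0.02, 0, 0, 0], [0.102, 0.0005, -0.02, 0, 0, 0], [0.102, 0.0005, -0.02, 0, 0, 0], [0.102, 0.0005, -0.02, 0, 0, 0]], claw=0.07)

```text
time: 23.7
tcp_pos: [453.8, 418.8, 266.7]
tool_rot: [[-0.818, 0.576, 0.007], [0.576, 0.818, 0.005], [-0.003, 0.008, -1.0]]
wrist_force: [1.4, 0.4, 0.8]
finger_gap: 69.9
```

Run:
```python
from h import *
goal(453.8,416,169,144.7)
```

```text
goal (453.8, 416, 169, 144.7) -> [-0.0014, -0.003, 0.0977] [0.43, 0.16, 0.14] rows>= 2.0
t 23.7 tcp [453.8 418.8 266.7] yaw 144.84 F [1.4 0.4 0.8] gap 69.9 j [-19.  30. -43.  70.  20.  86.  -4.]
```

Emit:
move_arm(increments=[[-0.001, -0.003, 0.035, 0.3, 0, 0], [-0.001, -0.003, 0.065, 0.3, 0, 0], [-0.001, -0.003, 0.09, 0.3, 0, 0], [-0.001, -0.003, 0.097, 0.3, 0, 0], [-0.001, -0.003, 0.097, 0.3, 0, 0]])

```text
time: 24.2
tcp_pos: [454.5, 414.7, 168.6]
tool_rot: [[-0.816, 0.578, 0.002], [0.578, 0.816, -0.002], [-0.003, -0.0, -1.0]]
wrist_force: [0.8, 1.2, -0.0]
finger_gap: 69.9
```

Run:
```python
from h import *
goal(453.8,416,169,144.7)
```

```text
goal (453.8, 416, 169, 144.7) -> [0.0014, 0.0006, -0.0004] [-0.0, 0.17, 0.01] rows>= 0.0
t 24.2 tcp [454.5 414.7 168.6] yaw 144.71 F [ 0.8  1.2 -0. ] gap 69.9 j [-18.  34. -42.  80.  23.  75.  -6.]
```

Emit:
move_arm(increments=[[0, 0.0005, 0, 0, 0, 0], [0, 0.0005, 0, 0, 0, 0], [0, 0.0005, 0, 0, 0, 0], [0, 0.0005, 0, 0, 0, 0], [0, 0.0005, 0, 0, 0, 0]], claw=0.009)

```text
time: 24.7
tcp_pos: [454.9, 415.2, 169.1]
tool_rot: [[-0.816, 0.578, 0.003], [0.578, 0.816, -0.001], [-0.003, 0.001, -1.0]]
wrist_force: [0.8, -0.1, 0.0]
finger_gap: 9.3
```

Emit:
move_arm(increments=[[0, 0, 0, 0, 0, 0], [0, 0, 0, 0, 0, 0]], claw=0.007)

```text
time: 24.9
tcp_pos: [454.7, 415.3, 169.2]
tool_rot: [[-0.816, 0.577, 0.003], [0.577, 0.816, -0.002], [-0.003, 0.0, -1.0]]
wrist_force: [0.1, 0.1, 0.1]
finger_gap: 8.5
```

Emit:
move_arm(increments=[[0.0, 0, 0, 0, 0, 0], [0.0, 0, 0, 0, 0, 0], [0, 0, 0, 0, 0, 0]], claw=0.016)

```text
time: 25.2
tcp_pos: [454.7, 415.3, 169.2]
tool_rot: [[-0.816, 0.577, 0.003], [0.577, 0.816, -0.002], [-0.003, 0.0, -1.0]]
wrist_force: [0.1, -0.0, -0.5]
finger_gap: 16.0
```

Emit:
move_arm(increments=[[0.0, 0, -0.01, 0, 0, 0], [0.0, 0, -0.025, 0, 0, 0], [0, 0, -0.045, 0, 0, 0], [0, 0, -0.09, 0, 0, 0], [0, 0, -0.12, 0, 0, 0]])

```text
time: 25.7
tcp_pos: [454.5, 416.1, 292.7]
tool_rot: [[-0.816, 0.577, 0.005], [0.577, 0.816, 0.001], [-0.003, 0.004, -1.0]]
wrist_force: [0.2, 0.2, 0.5]
finger_gap: 16.2
```

Run:
```python
from h import *
st();shot('wrist','w19.png')
goal(494,176,280,-90); goal(494,176,280,90)
d=shot('scene','scene5.png')
cv2.imwrite('pics/s5c.png',cv2.resize(d['color'][150:270,280:450],None,fx=4.5,fy=4.5,interpolation=3))
```

```text
t 25.7 tcp [454.5 416.1 292.7] yaw 144.73 F [0.2 0.2 0.5] gap 16.2 j [-19.  30. -43.  67.  20.  90.  -3.]
goal (494, 176, 280, -90) -> [-0.1712, -0.1758, 0.0166] [0.16, 0.98, -125.29] rows>= 14.6
t 25.75 tcp [455.6 418.2 298.2] yaw 144.7 F [0.7 2.1 3.8] gap 16.0 j [-19.  30. -43.  67.  20.  90.  -3.]
goal (494, 176, 280, 90) -> [-0.1712, -0.1758, 0.0166] [0.83, -0.14, 54.71] rows>= 6.4
t 25.75 tcp [455.6 418.2 298.2] yaw 144.7 F [0.7 2.1 3.8] gap 16.0 j [-19.  30. -43.  67.  20.  90.  -3.]
```

View pics/w19.png

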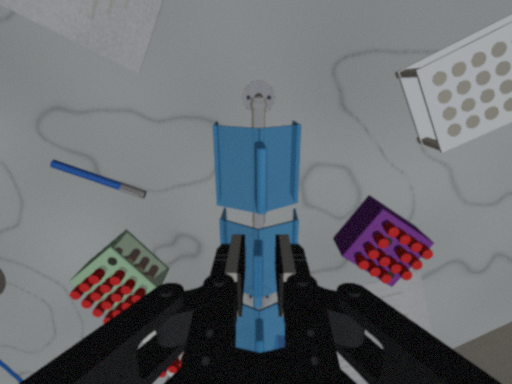

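View pics/s5c.png

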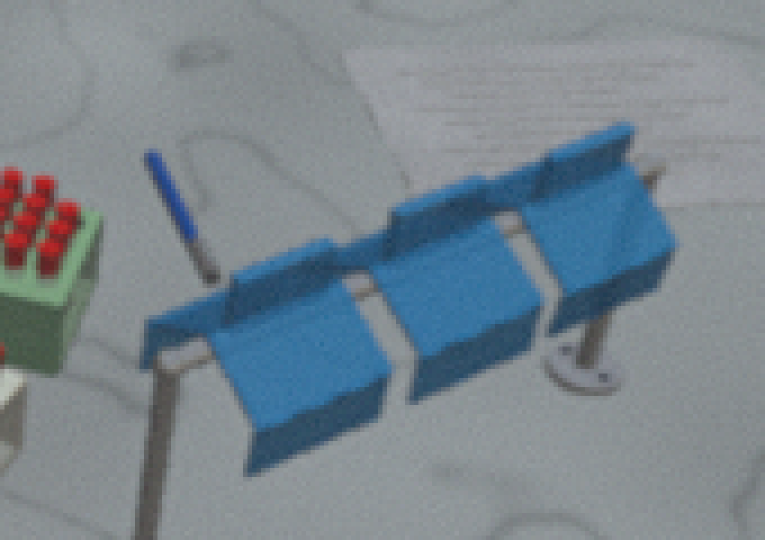

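Run:
```python
from h import *
goal(490,208,240,93.8)
```

```text
goal (490, 208, 240, 93.8) -> [-0.1494, -0.1523, 0.0546] [0.74, -0.09, 50.93] rows>= 5.9
t 25.8 tcp [455.4 418.2 295.8] yaw 144.73 F [-0.2 -0.3  0.4] gap 16.0 j [-19.  30. -43.  67.  20.  90.  -3.]
```

Emit:
move_arm(increments=[[-0.03, -0.03, 0, 0, 0, 8], [-0.06, -0.06, 0, 0, 0, 16], [-0.09, -0.09, 0.005, 0, 0, 24], [-0.12, -0.12, 0.01, 0.3, 0, 32], [-0.14, -0.145, 0.02, 0.5, 0, 40]], claw=0.05)

```text
time: 26.3
tcp_pos: [487.4, 215.8, 275.0]
tool_rot: [[-0.245, 0.969, 0.005], [0.969, 0.245, 0.002], [0.0, 0.005, -1.0]]
wrist_force: [0.2, 0.1, -0.1]
finger_gap: 50.2
```

Run:
```python
from h import *
goal(490,208,150,93.8)
```

```text
goal (490, 208, 150, 93.8) -> [-0.0082, -0.0, 0.125] [0.3, -0.04, 10.4] rows>= 2.5
t 26.3 tcp [487.4 215.8 275. ] yaw 104.2 F [ 0.2  0.1 -0.1] gap 50.2 j [  1.  18. -35.  84.  10.  81. -20.]
```

Emit:
move_arm(increments=[[-0.008, 0, 0.03, 0.3, 0, 5], [-0.008, 0, 0.07, 0.3, 0, 10.4], [-0.008, 0, 0.11, 0.3, 0, 10.4], [-0.008, 0, 0.125, 0.3, 0, 10.4], [-0.008, 0, 0.125, 0.3, 0, 10.4]])

```text
time: 26.8
tcp_pos: [487.6, 206.9, 147.1]
tool_rot: [[-0.066, 0.998, -0.007], [0.998, 0.066, -0.002], [-0.001, -0.007, -1.0]]
wrist_force: [-0.6, 0.6, -0.2]
finger_gap: 50.3
```

Run:
```python
from h import *
shot('wrist','w20.png');shot('top','top20.png');goal(490,203,22,93.8)
```

```text
goal (490, 203, 22, 93.8) -> [-0.0057, -0.0007, 0.1286] [0.03, -0.07, 0.02] rows>= 2.6
t 26.9 tcp [490.2 208.6 150.6] yaw 93.82 F [ 0.1  0.4 -0.3] gap 50.1 j [ -1.  22. -32.  96.  13.  66. -32.]
```

View pics/w20.png

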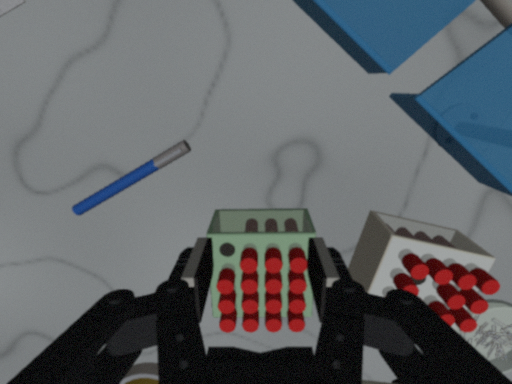

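View pics/top20.png

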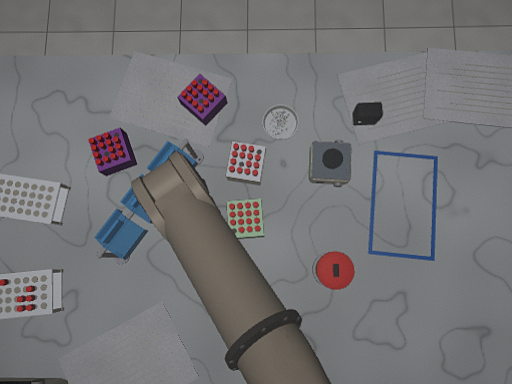

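Emit:
move_arm(increments=[[-0.005, 0, 0.04, 0, 0, 0], [-0.005, 0, 0.08, 0, 0, 0], [-0.005, 0, 0.115, 0, 0, 0], [-0.005, 0, 0.128, 0, 0, 0], [-0.005, 0, 0.128, 0, 0, 0]])

```text
time: 27.4
tcp_pos: [490.4, 203.7, 22.2]
tool_rot: [[-0.067, 0.998, -0.001], [0.998, 0.067, 0.001], [0.001, -0.001, -1.0]]
wrist_force: [0.2, -0.7, 0.2]
finger_gap: 50.3
```

Run:
```python
from h import *
goal(490,183,24,93.8);shot('wrist','w21.png')
```

```text
goal (490, 183, 24, 93.8) -> [-0.0206, -0.0017, -0.0018] [-0.05, -0.05, 0.02] rows>= 0.4
t 27.4 tcp [490.4 203.7  22.2] yaw 93.82 F [ 0.2 -0.7  0.2] gap 50.3 j [ -3.  31. -28. 103.  19.  50. -36.]
```

View pics/w21.png

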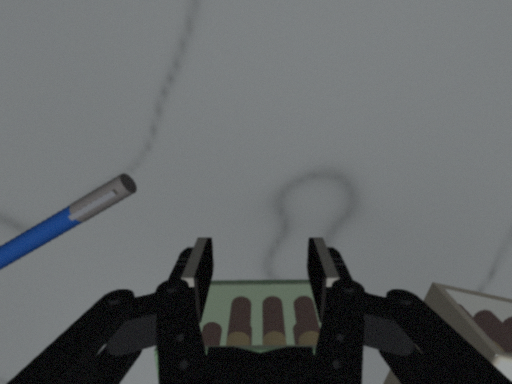

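Emit:
move_arm(increments=[[-0.012, 0, -0.001, 0, 0, 0], [-0.02, 0, -0.002, 0, 0, 0], [-0.026, 0, -0.002, 0, 0, 0], [-0.032, 0, -0.002, 0, 0, 0], [-0.038, 0, -0.002, 0, 0, 0]])

```text
time: 27.95
tcp_pos: [495.6, 170.0, 27.8]
tool_rot: [[-0.068, 0.998, 0.007], [0.998, 0.068, 0.008], [0.008, 0.007, -1.0]]
wrist_force: [-0.8, 6.5, 4.0]
finger_gap: 50.0
```

Run:
```python
from h import *
st();shot('wrist','w22.png')
```

```text
t 27.95 tcp [495.6 170.   27.8] yaw 93.89 F [-0.8  6.5  4. ] gap 50.0 j [  1.  30. -29. 105.  18.  49. -32.]
```

View pics/w22.png

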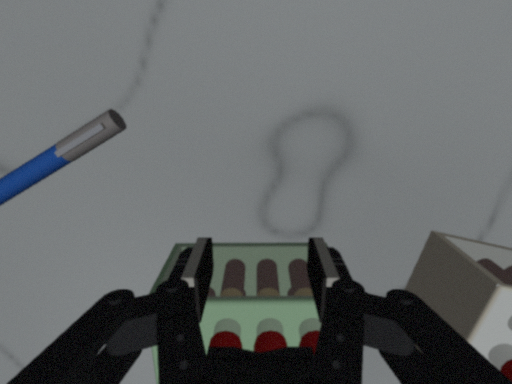

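Run:
```python
from h import *
goal(500,95,24,93.8)
```

```text
goal (500, 95, 24, 93.8) -> [-0.0735, -0.0006, 0.0031] [0.38, -0.34, 0.03] rows>= 1.5
t 28.0 tcp [495.7 168.4  27.5] yaw 93.83 F [0.4 4.6 4.4] gap 50.3 j [  1.  30. -29. 105.  18.  50. -32.]
```

Emit:
move_arm(increments=[[-0.014, 0, 0.003, 0, 0, 0], [-0.028, 0, 0.004, 0.2, -0.2, 0], [-0.043, 0, 0.004, 0.4, -0.3, 0], [-0.058, 0, 0.004, 0.4, -0.3, 0], [-0.073, 0, 0.004, 0.4, -0.3, 0]])

```text
time: 28.5
tcp_pos: [501.8, 98.9, 24.8]
tool_rot: [[-0.069, 0.998, 0.003], [0.998, 0.069, 0.006], [0.006, 0.004, -1.0]]
wrist_force: [-1.1, 7.2, 6.6]
finger_gap: 49.8
```

Run:
```python
from h import *
goal(505,20,24,93.8)
```

```text
goal (505, 20, 24, 93.8) -> [-0.079, -0.0023, 0.0003] [0.21, -0.33, 0.16] rows>= 1.6
t 28.5 tcp [501.8  98.9  24.8] yaw 93.96 F [-1.1  7.2  6.6] gap 49.8 j [  9.  29. -28. 107.  17.  49. -24.]
```

Emit:
move_arm(increments=[[-0.015, 0, -0.001, 0, 0, 0], [-0.03, 0, -0.001, 0, 0, 0], [-0.046, -0.001, -0.001, 0.2, -0.3, 0], [-0.062, -0.002, -0.001, 0.2, -0.3, 0], [-0.078, -0.002, -0.001, 0.2, -0.3, 0]])

```text
time: 29.0
tcp_pos: [504.5, 20.8, 25.3]
tool_rot: [[-0.069, 0.998, -0.001], [0.998, 0.069, 0.001], [0.001, -0.001, -1.0]]
wrist_force: [0.4, 3.4, 1.3]
finger_gap: 49.8
```

Run:
```python
from h import *
goal(507,-40,26,93);d=shot('top','top21.png');d=shot('scene','scene21.png')
```

```text
goal (507, -40, 26, 93) -> [-0.0608, -0.0018, -0.0008] [-0.05, -0.08, 0.98] rows>= 1.2
t 29.0 tcp [504.5  20.8  25.3] yaw 93.98 F [0.4 3.4 1.3] gap 49.8 j [ 17.  28. -28. 107.  17.  49. -15.]
```

View pics/top21.png

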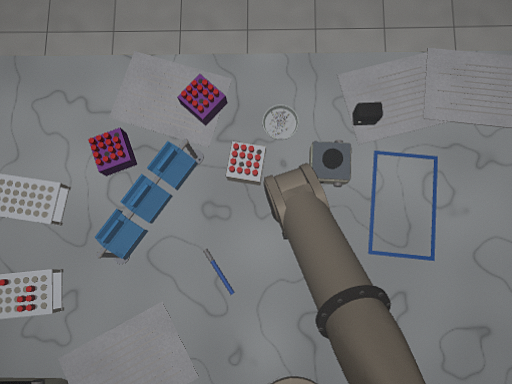

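View pics/scene21.png

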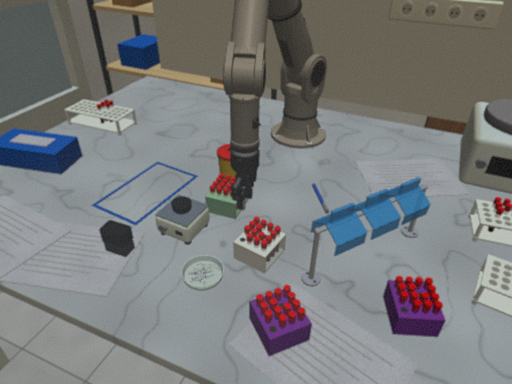

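Emit:
move_arm(increments=[[-0.015, 0, 0, 0, 0, 0], [-0.03, 0, -0.001, 0, 0, 0], [-0.046, 0, -0.001, 0, 0, 0], [-0.062, 0, -0.001, 0, 0, 0], [-0.078, 0, -0.001, 0, 0, 0]])

```text
time: 29.6
tcp_pos: [509.0, -60.1, 25.8]
tool_rot: [[-0.066, 0.998, -0.003], [0.998, 0.066, -0.001], [-0.001, -0.003, -1.0]]
wrist_force: [-0.2, 2.0, -1.5]
finger_gap: 49.9
```

Emit:
move_arm(increments=[[-0.015, 0, 0, 0, 0, 0], [-0.03, 0, -0.001, 0, 0, 0], [-0.046, 0, -0.001, 0, 0, 0], [-0.062, 0, -0.001, 0, 0, 0], [-0.078, 0, -0.001, 0, 0, 0]])

```text
time: 30.1
tcp_pos: [513.1, -137.2, 26.3]
tool_rot: [[-0.067, 0.998, -0.005], [0.998, 0.067, 0.0], [0.0, -0.005, -1.0]]
wrist_force: [-0.4, 2.3, -1.5]
finger_gap: 50.1
```

Run:
```python
from h import *
st();d=shot('top','top22.png');d=shot('scene','scene22.png');cv2.imwrite('pics/s22c.png',cv2.resize(d['color'][100:270,60:330],None,fx=2.9,fy=2.9,interpolation=3))
```

```text
t 30.1 tcp [ 513.1 -137.2   26.3] yaw 93.82 F [-0.4  2.3 -1.5] gap 50.1 j [ 32.  30. -26. 103.  17.  51.   3.]
```

View pics/s22c.png

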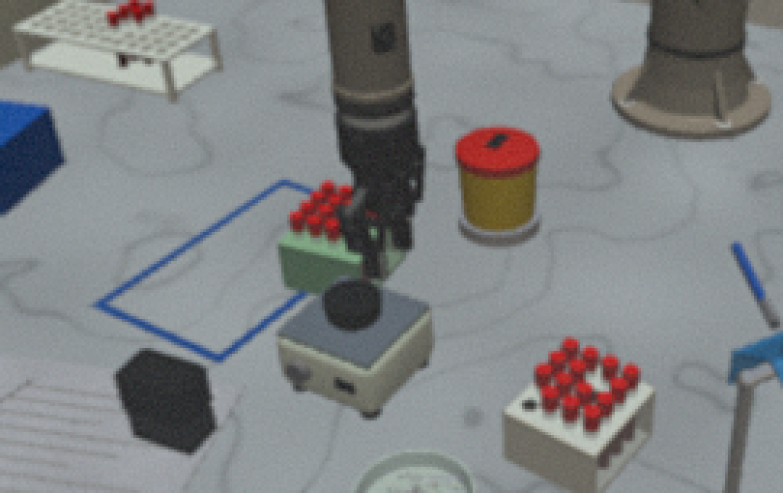

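Run:
```python
from h import *
goal(519,-187,26,89);goal(524,-237,26,84.3)
```

```text
goal (519, -187, 26, 89) -> [-0.0464, 0.0028, 0.0006] [-0.26, 0.18, 4.54] rows>= 0.9
t 30.2 tcp [ 513.4 -140.9   26.5] yaw 93.54 F [ 0.2 -0.1 -0.5] gap 49.9 j [ 33.  30. -26. 103.  17.  51.   3.]
goal (524, -237, 26, 84.3) -> [-0.0966, 0.0047, 0.0007] [-0.25, 0.19, 9.24] rows>= 1.9
t 30.2 tcp [ 513.4 -140.9   26.5] yaw 93.54 F [ 0.2 -0.1 -0.5] gap 49.9 j [ 33.  30. -26. 103.  17.  51.   3.]
```

Emit:
move_arm(increments=[[-0.012, 0.001, 0, 0, 0, 1], [-0.024, 0.002, 0, 0, 0, 2], [-0.036, 0.002, 0, 0, 0, 3.2], [-0.048, 0.003, 0, 0, 0, 4.5], [-0.058, 0.003, 0, 0, 0, 5.5]])

```text
time: 30.7
tcp_pos: [520.0, -199.8, 26.5]
tool_rot: [[0.036, 0.999, -0.005], [0.999, -0.036, -0.004], [-0.004, -0.004, -1.0]]
wrist_force: [0.5, 3.1, -0.7]
finger_gap: 50.1
```

Run:
```python
from h import *
goal(524,-237,26,84.3)
```

```text
goal (524, -237, 26, 84.3) -> [-0.037, 0.0054, 0.0006] [-0.25, 0.22, 3.62] rows>= 0.7
t 30.7 tcp [ 520.  -199.8   26.5] yaw 87.92 F [ 0.5  3.1 -0.7] gap 50.1 j [ 36.  32. -23.  99.  16.  52.   4.]
```

Emit:
move_arm(increments=[[-0.011, 0.002, 0, 0, 0, 1], [-0.021, 0.003, 0, 0, 0, 2], [-0.029, 0.004, 0, 0, 0, 3], [-0.034, 0.005, 0, 0, 0, 3.6], [-0.035, 0.005, 0, 0, 0, 3.6]])

```text
time: 31.2
tcp_pos: [523.6, -236.1, 26.5]
tool_rot: [[0.1, 0.995, -0.005], [0.995, -0.1, -0.004], [-0.005, -0.004, -1.0]]
wrist_force: [-0.1, 2.6, -0.8]
finger_gap: 49.9
```

Emit:
move_arm(increments=[[0.015, 0, 0, 0, 0, 0], [0.035, 0, 0, 0, 0, 0], [0.035, 0, -0.05, 0, 0, 0], [0.035, 0, -0.1, 0, 0, 0], [0.035, 0, -0.12, 0, 0, 0]])

```text
time: 31.7
tcp_pos: [531.0, -200.2, 152.0]
tool_rot: [[0.098, 0.995, 0.004], [0.995, -0.098, -0.008], [-0.008, 0.005, -1.0]]
wrist_force: [0.6, 0.4, 0.4]
finger_gap: 49.8
```

Run:
```python
from h import *
st();d=shot('wrist','w23.png')
```

```text
t 31.7 tcp [ 531.  -200.2  152. ] yaw 84.35 F [0.6 0.4 0.4] gap 49.8 j [ 37.  25. -25.  90.  12.  67.   4.]
```

View pics/w23.png

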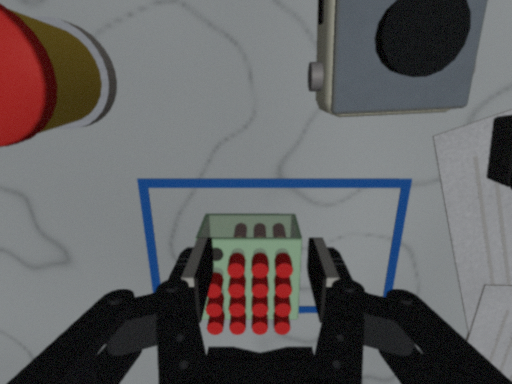

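Run:
```python
from h import *
w=load('w23.png')
for p in [(206,215),(297,214)]:print('rackB +y top',onz(w,p,56))
for p in [(144,183.5),(406,183.5)]:print('tape mid corner',onz(w,p,0))
for p in [(330,112),(470,107)]: print('mixer base -y?',onz(w,p,5))
u=np.array([.995,-.099]);
a,b=[onz(w,p,56)[:2] for p in [(206,215),(297,214)]];d=(b-a)/np.linalg.norm(b-a);n=np.array([d[1],-d[0]]);print('yaw',np.degrees(np.arctan2(d[1],d[0])),'centre',(a+b)/2+45*n,np.linalg.norm(b-a))
c0,c1=[onz(w,p,0)[:2] for p in [(144,183.5),(406,183.5)]];d=(c1-c0)/np.linalg.norm(c1-c0);n=np.array([d[1],-d[0]]);print('bay yaw',np.degrees(np.arctan2(d[1],d[0])),'centre',(c0+c1)/2+80*n,np.linalg.norm(c1-c0))
```

```text
rackB +y top [ 483.04614181 -219.6599528    56.        ]
rackB +y top [ 561.42906271 -226.6095324    56.        ]
tape mid corner [ 412.40907867 -202.71697243    0.        ]
tape mid corner [ 679.94853463 -229.5195001     0.        ]
mixer base -y? [ 602.78798336 -149.29798648    5.        ]
mixer base -y? [ 730.75164863 -158.15606078    5.        ]
yaw -5.066704711230139 centre [ 518.26340611 -267.95890757] 78.69039932856109
bay yaw -5.720894191409151 centre [ 538.20419765 -295.71977903] 268.8786640556222
```

Run:
```python
from h import *
w=load('w23.png')
for z,ps in ((0,[(205,215),(297.5,214)]),(56,[(196.5,238),(301.5,237)])):
    a,b=[onz(w,p,z)[:2] for p in ps];d=(b-a)/np.linalg.norm(b-a);n=np.array([d[1],-d[0]]);print('yaw',np.degrees(np.arctan2(d[1],d[0])),'centre',(a+b)/2+45*n,np.linalg.norm(b-a))
```

```text
yaw -5.078094181815341 centre [ 514.04339729 -293.22734144] 98.81086349478255
yaw -5.176309058256542 centre [ 513.58410974 -289.97042925] 93.32392549919116
```

Run:
```python
from h import *
goal(433,-283.4,152,174.3)
```

```text
goal (433, -283.4, 152, 174.3) -> [-0.092, -0.0905, 0.002] [-0.03, 0.78, -89.97] rows>= 10.5
t 31.75 tcp [ 532.1 -200.8  153.9] yaw 84.33 F [ 1.4 -0.4  1.6] gap 50.2 j [ 37.  25. -25.  90.  12.  67.   4.]
```

Emit:
move_arm(increments=[[-0.02, -0.02, 0, 0, 0, -8.5], [-0.04, -0.04, 0, 0, 0, -17], [-0.06, -0.06, 0, 0, 0, -25.5], [-0.08, -0.08, 0, 0, 0, -34], [-0.092, -0.09, 0, 0, 0, -42]])

```text
time: 32.25
tcp_pos: [431.0, -285.0, 153.7]
tool_rot: [[-0.596, 0.803, 0.005], [0.803, 0.596, -0.012], [-0.013, -0.003, -1.0]]
wrist_force: [0.0, -0.5, -0.4]
finger_gap: 49.8
```

Run:
```python
from h import *
goal(433,-283.4,152,174.3)
```

```text
goal (433, -283.4, 152, 174.3) -> [0.0001, 0.0026, 0.0017] [-0.46, 0.6, -47.74] rows>= 5.6
t 32.25 tcp [ 431.  -285.   153.7] yaw 126.56 F [ 0.  -0.5 -0.4] gap 49.8 j [ 56.  20. -32.  98.  12.  65.  57.]
```

Emit:
move_arm(increments=[[0, 0.002, 0, 0, 0, -8.5], [0, 0.002, 0, 0, 0.2, -17], [0, 0.002, 0, 0, 0.4, -25.5], [0, 0.002, 0, 0, 0.6, -34], [0, 0.002, 0, -0.4, 0.6, -42.5]])

```text
time: 32.75
tcp_pos: [432.8, -283.0, 153.5]
tool_rot: [[-0.983, 0.182, -0.0], [0.182, 0.983, -0.001], [-0.0, -0.001, -1.0]]
wrist_force: [0.6, -0.5, 0.1]
finger_gap: 50.0
```

Run:
```python
from h import *
goal(433,-283.4,26,174.3)
```

```text
goal (433, -283.4, 26, 174.3) -> [-0.0003, -0.0002, 0.1275] [-0.09, 0.0, -4.79] rows>= 2.6
t 32.75 tcp [ 432.8 -283.   153.5] yaw 169.51 F [ 0.6 -0.5  0.1] gap 50.0 j [ 62.  22. -40.  97.  16.  66.  97.]
```

Emit:
move_arm(increments=[[0, 0, 0.02, 0, 0, -4.8], [0, 0, 0.06, 0, 0, -4.8], [0, 0, 0.1, 0, 0, -4.8], [0, 0, 0.126, 0, 0, -4.8], [0, 0, 0.126, 0, 0, -4.8]])

```text
time: 33.25
tcp_pos: [429.3, -280.9, 23.9]
tool_rot: [[-0.995, 0.098, -0.008], [0.098, 0.995, 0.003], [0.008, 0.002, -1.0]]
wrist_force: [-0.2, 0.9, -0.4]
finger_gap: 50.2
```

Run:
```python
from h import *
shot('wrist','w24.png');goal(433,-283.4,26,174.3);goal(593.7-59*.995,-300+5.8,26,174.3)
```

```text
goal (433, -283.4, 26, 174.3) -> [-0.0017, -0.0015, 0.0002] [0.0, -0.21, 0.09] rows>= 0.0
t 33.3 tcp [ 431.5 -281.8   26.2] yaw 174.39 F [-0.2  0.   0.2] gap 49.9 j [ 59.  31. -37. 105.  24.  51.  95.]
goal (534.995, -294.2, 26, 174.3) -> [-0.1042, -0.0022, -0.0002] [0.0, -0.21, 0.09] rows>= 2.1
t 33.3 tcp [ 431.5 -281.8   26.2] yaw 174.39 F [-0.2  0.   0.2] gap 49.9 j [ 59.  31. -37. 105.  24.  51.  95.]
```

View pics/w24.png

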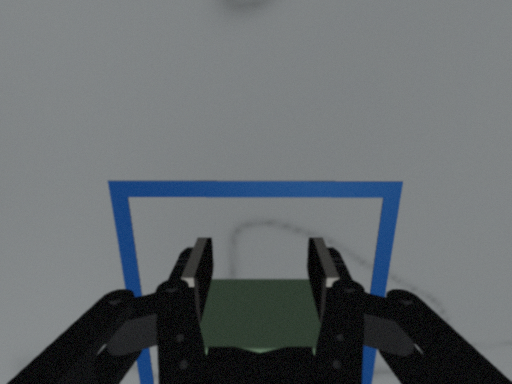

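Emit:
move_arm(increments=[[-0.012, 0, 0, 0, 0, 0], [-0.024, -0.001, 0, 0, 0, 0], [-0.036, -0.001, 0, 0, 0, 0], [-0.05, -0.001, 0, 0, 0, 0], [-0.062, -0.001, 0, 0, 0, 0]])

```text
time: 33.8
tcp_pos: [494.0, -289.6, 28.0]
tool_rot: [[-0.995, 0.098, -0.004], [0.098, 0.995, -0.002], [0.004, -0.002, -1.0]]
wrist_force: [-3.4, -0.2, 2.4]
finger_gap: 50.2
```

Run:
```python
from h import *
goal(593.7-59*.995,-300+5.8,26,174.3)
```

```text
goal (534.995, -294.2, 26, 174.3) -> [-0.0413, -0.0006, 0.0019] [-0.12, -0.21, 0.06] rows>= 0.8
t 33.8 tcp [ 494.  -289.6   28. ] yaw 174.36 F [-3.4 -0.2  2.4] gap 50.2 j [ 53.  36. -36.  96.  25.  56.  93.]
```

Emit:
move_arm(increments=[[-0.01, 0, 0.001, 0, 0, 0], [-0.02, 0, 0.001, 0, 0, 0], [-0.03, 0, 0.001, 0, 0, 0], [-0.037, 0, 0.001, 0, 0, 0], [-0.041, 0, 0.001, 0, 0, 0]])

```text
time: 34.3
tcp_pos: [534.8, -293.9, 27.7]
tool_rot: [[-0.995, 0.099, -0.005], [0.099, 0.995, -0.002], [0.005, -0.003, -1.0]]
wrist_force: [-7.2, 0.8, 5.6]
finger_gap: 49.8
```

Emit:
move_arm(increments=[[0, 0, 0, 0, 0, 0], [0.012, 0, 0, 0, 0, 0], [0.04, 0, 0, 0, 0, 0], [0.05, 0, -0.03, 0, 0, 0], [0.05, 0, -0.08, 0, 0, 0]])

```text
time: 34.8
tcp_pos: [482.0, -288.2, 105.5]
tool_rot: [[-0.995, 0.099, -0.012], [0.099, 0.995, 0.001], [0.012, 0.0, -1.0]]
wrist_force: [0.7, -1.0, 0.7]
finger_gap: 50.1
```

Emit:
move_arm(increments=[[0, 0, -0.03, 0, 0, 0], [0, 0, -0.06, 0, 0, 0], [0, 0, -0.09, 0, 0, 0], [0, 0, -0.12, 0, 0, 0], [0, 0, -0.12, 0, 0, 0]])

```text
time: 35.3
tcp_pos: [488.1, -289.0, 231.3]
tool_rot: [[-0.995, 0.099, 0.001], [0.099, 0.995, -0.004], [-0.002, -0.004, -1.0]]
wrist_force: [0.7, -1.2, 0.8]
finger_gap: 50.3
```

Run:
```python
from h import *
st();shot('wrist','w25.png')
```

```text
t 35.3 tcp [ 488.1 -289.   231.3] yaw 174.35 F [ 0.7 -1.2  0.8] gap 50.3 j [ 57.  25. -41.  83.  16.  78. 100.]
```

View pics/w25.png

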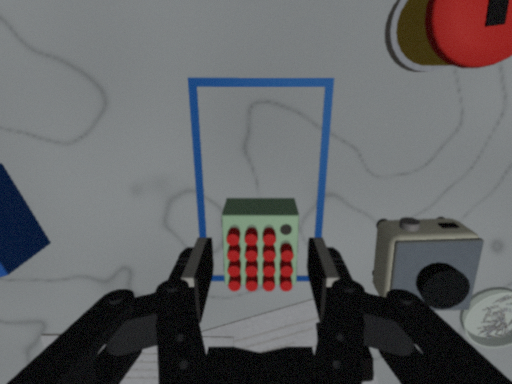

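Run:
```python
from h import *
w=load('w25.png')
for z,ps in ((0,[(226,199.5),(295.5,199.5)]),(56,[(222,216),(298,216)])):
    a,b=[onz(w,p,z)[:2] for p in ps];d=(b-a)/np.linalg.norm(b-a);n=np.array([d[1],-d[0]])*-1;n=n if n[0]>0 else -n;print('yaw',np.degrees(np.arctan2(n[1],n[0])),'centre',(a+b)/2+48*n,np.linalg.norm(b-a))
    RB=(a+b)/2+48*n
c0,c1=[onz(w,p,0)[:2] for p in [(193.5,82.5),(329,82.5)]];d=(c1-c0)/np.linalg.norm(c1-c0);n=np.array([-d[1],d[0]]);n=n if n[0]>0 else -n;print(c0,c1,'bay yaw',np.degrees(np.arctan2(n[1],n[0])),'centre',(c0+c1)/2+135*n,np.linalg.norm(c1-c0))
BC=(c0+c1)/2+135*n
e=onz(w,(212,278),0);print('far tape',e,(e[:2]-BC)@n)
v=RB-BC;print('rel',v@n,v@np.array([-n[1],n[0]]))
```

```text
yaw -5.542146762754604 centre [ 597.43643828 -299.75285477] 92.52890773714796
yaw -5.526058606355565 centre [ 595.9405517 -300.3804469] 87.68941664761059
[ 396.01358996 -359.06513242] [ 411.58179086 -201.59071095] bay yaw -5.646016124704935 centre [ 538.14276585 -293.60951437] 158.24210027082322
far tape [ 6.65301981e+02 -3.78043291e+02 -5.68434189e-14] 134.8491067879269
rel 58.18353087480034 -1.0518132712365489
```

Run:
```python
from h import *
goal(640,60,235,171);goal(708,115,235,171)
```

```text
goal (640, 60, 235, 171) -> [-0.1184, 0.362, -0.0076] [-0.15, -0.16, 3.35] rows>= 7.6
t 35.35 tcp [ 486.5 -288.6  228.7] yaw 174.35 F [ 0.3  0.1 -0.9] gap 50.0 j [ 57.  25. -41.  83.  17.  78. 100.]
goal (708, 115, 235, 171) -> [-0.1807, 0.4234, -0.0079] [-0.15, -0.16, 3.35] rows>= 9.2
t 35.35 tcp [ 486.5 -288.6  228.7] yaw 174.35 F [ 0.3  0.1 -0.9] gap 50.0 j [ 57.  25. -41.  83.  17.  78. 100.]
```

Emit:
move_arm(increments=[[-0.018, 0.042, -0.005, 0, 0, 1], [-0.036, 0.084, -0.008, 0, 0, 2], [-0.054, 0.126, -0.008, 0, 0, 3], [-0.072, 0.168, -0.008, 0, 0, 3.3], [-0.09, 0.21, -0.008, 0, 0, 3.3]], claw=0.03)

```text
time: 35.85
tcp_pos: [597.7, -86.7, 234.8]
tool_rot: [[-0.988, 0.156, -0.003], [0.156, 0.988, -0.002], [0.003, -0.002, -1.0]]
wrist_force: [0.1, 0.1, 0.7]
finger_gap: 30.5
```

Run:
```python
from h import *
goal(708,115,235,171)
```

```text
goal (708, 115, 235, 171) -> [-0.0776, 0.2165, -0.001] [-0.14, -0.15, 0.05] rows>= 4.6
t 35.85 tcp [597.7 -86.7 234.8] yaw 171.05 F [0.1 0.1 0.7] gap 30.5 j [ 33.  30. -42.  76.  20.  82.  73.]
```

Emit:
move_arm(increments=[[-0.016, 0.044, 0, 0, 0, 0], [-0.032, 0.088, 0, 0, 0, 0], [-0.048, 0.132, 0, 0, 0, 0], [-0.064, 0.176, 0, 0, 0, 0], [-0.077, 0.213, 0, 0, 0, 0]])

```text
time: 36.35
tcp_pos: [707.6, 115.0, 232.1]
tool_rot: [[-0.988, 0.153, -0.004], [0.153, 0.988, -0.001], [0.004, -0.001, -1.0]]
wrist_force: [1.4, 0.1, -0.2]
finger_gap: 30.1
```

Emit:
move_arm(increments=[[0, 0, 0.02, 0, 0, 0], [0, 0, 0.05, 0, 0, 0], [0, 0, 0.08, 0, 0, 0], [0, 0, 0.08, 0, 0, 0]])

```text
time: 36.75
tcp_pos: [704.1, 114.0, 144.9]
tool_rot: [[-0.988, 0.152, -0.015], [0.152, 0.988, -0.004], [0.014, -0.006, -1.0]]
wrist_force: [-1.2, -1.4, -0.5]
finger_gap: 29.9
```

Run:
```python
from h import *
goal(708,115,130,171);shot('wrist','w26.png')
```

```text
goal (708, 115, 130, 171) -> [-0.0039, 0.0016, 0.0148] [-0.35, -0.8, 0.27] rows>= 0.3
t 36.75 tcp [704.1 114.  144.9] yaw 171.27 F [-1.2 -1.4 -0.5] gap 29.9 j [  8.  46. -39.  61.  27.  82.  56.]
```

View pics/w26.png

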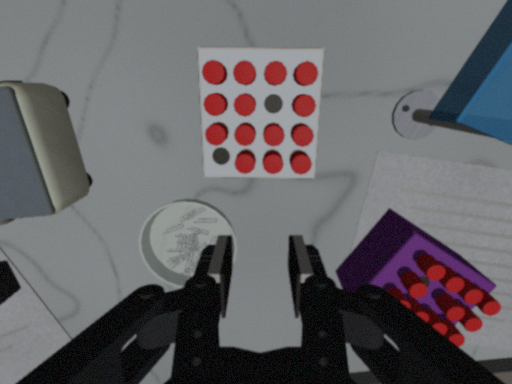

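Run:
```python
from h import *
w=load('w26.png')
P=[onz(w,p,56)[:2] for p in [(198.5,48.5),(324,49.5),(315.5,178.5),(204,178)]]
print(np.round(P,1),'c',np.mean(P,0))
d=P[0]-P[3];print(np.degrees(np.arctan2(-d[1],-d[0])))
for p in [(236,240),(140,240),(187,202)]:print('dish',onz(w,p,14))
print('purple corner',onz(w,(337,271),56),onz(w,(337,290),0))
```

```text
[[590.4  87.1]
 [604.5 174.2]
 [697.7 159.5]
 [683.9  70.9]] c [644.09807524 122.92273027]
-9.809883201087407
dish [764.0368347   79.30133735  14.        ]
dish [749.37531717 -17.13337391  14.        ]
dish [716.17056007  39.29090989  14.        ]
purple corner [786.06201735 170.20141876  56.        ] [849.90312551 178.69526935   0.        ]
```

Run:
```python
from h import *
goal(711,113.5,26,170.7)
```

```text
goal (711, 113.5, 26, 170.7) -> [-0.0066, 0.0004, 0.1222] [-0.22, -0.55, 0.52] rows>= 2.4
t 36.8 tcp [705.6 114.4 148.2] yaw 171.22 F [-0.5 -0.3 -0.3] gap 30.0 j [  8.  46. -39.  61.  27.  82.  56.]
```

Emit:
move_arm(increments=[[-0.008, 0, 0, 0, -0.5, 0.5], [-0.008, 0, 0.02, 0, -0.5, 0.5], [-0.008, 0, 0.045, 0, -0.5, 0.5], [-0.008, 0, 0.065, 0, -0.5, 0.5], [-0.008, 0, 0.065, 0, -0.5, 0.5]])

```text
time: 37.3
tcp_pos: [712.3, 112.3, 81.4]
tool_rot: [[-0.987, 0.162, -0.004], [0.162, 0.987, -0.005], [0.003, -0.005, -1.0]]
wrist_force: [-0.6, -0.4, 0.3]
finger_gap: 30.0
```

Run:
```python
from h import *
goal(711,113.5,26,170.7)
```

```text
goal (711, 113.5, 26, 170.7) -> [0.0013, 0.0012, 0.0554] [-0.3, -0.19, -0.0] rows>= 1.1
t 37.3 tcp [712.3 112.3  81.4] yaw 170.7 F [-0.6 -0.4  0.3] gap 30.0 j [  8.  49. -37.  65.  29.  75.  54.]
```

Emit:
move_arm(increments=[[0, 0.001, 0.02, 0, 0, 0], [0, 0.001, 0.04, 0, 0, 0], [0, 0.001, 0.055, 0, 0, 0], [0, 0.001, 0.055, 0, 0, 0]])

```text
time: 37.7
tcp_pos: [711.8, 112.6, 25.3]
tool_rot: [[-0.987, 0.162, -0.006], [0.162, 0.987, -0.005], [0.005, -0.006, -1.0]]
wrist_force: [-0.1, 0.1, -0.5]
finger_gap: 29.9
```

Run:
```python
from h import *
shot('wrist','w27.png');goal(523+59*.995+60,135-5.8-6+2,26,171);goal(523+59*.995,135-5.8,26,174.3)
```

```text
goal (641.705, 125.19999999999999, 26, 171) -> [0.0719, 0.0006, 0.0009] [-0.3, -0.19, -0.33] rows>= 1.4
t 37.75 tcp [712.6 112.9  26.6] yaw 170.67 F [-0.2 -0.4  0.8] gap 29.9 j [  8.  52. -36.  68.  30.  70.  53.]
goal (581.705, 129.2, 26, 174.3) -> [0.1318, -0.0051, 0.0011] [-0.3, -0.19, -3.63] rows>= 2.6
t 37.75 tcp [712.6 112.9  26.6] yaw 170.67 F [-0.2 -0.4  0.8] gap 29.9 j [  8.  52. -36.  68.  30.  70.  53.]
```

View pics/w27.png

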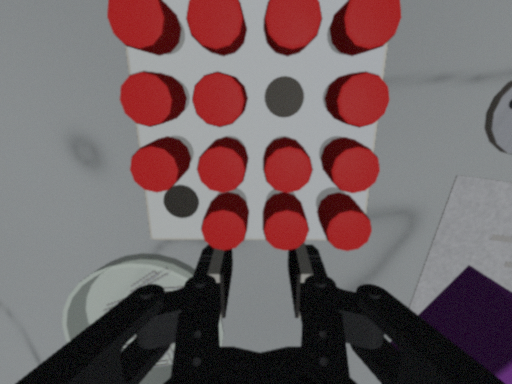

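Emit:
move_arm(increments=[[0.012, 0, 0.0005, 0, 0, 0], [0.025, 0, 0.0005, 0, 0, 0], [0.038, 0, 0.0005, 0, 0, -0.5], [0.051, -0.001, 0.0005, 0, 0, -1], [0.065, -0.001, 0.0005, 0, 0, -1.5]])

```text
time: 38.25
tcp_pos: [650.9, 122.3, 28.9]
tool_rot: [[-0.991, 0.137, 0.003], [0.137, 0.991, -0.004], [-0.003, -0.004, -1.0]]
wrist_force: [2.4, 0.3, -1.5]
finger_gap: 29.8
```

Run:
```python
from h import *
goal(523+59*.995,135-5.8,26,174.3)
```

```text
goal (581.705, 129.2, 26, 174.3) -> [0.0694, -0.0027, 0.0027] [-0.21, 0.18, -2.18] rows>= 1.4
t 38.25 tcp [650.9 122.3  28.9] yaw 172.12 F [ 2.4  0.3 -1.5] gap 29.8 j [ 10.  46. -38.  80.  30.  64.  50.]
```

Emit:
move_arm(increments=[[0.013, 0, 0.001, 0, 0, -0.5], [0.027, -0.001, 0.001, 0, 0, -1], [0.042, -0.002, 0.001, 0, 0, -1.6], [0.055, -0.002, 0.001, 0, 0, -2.2], [0.063, -0.003, 0.001, 0, 0, -2.2]])

```text
time: 38.75
tcp_pos: [590.1, 128.8, 30.1]
tool_rot: [[-0.995, 0.099, 0.009], [0.099, 0.995, -0.003], [-0.009, -0.002, -1.0]]
wrist_force: [2.9, 0.9, -0.5]
finger_gap: 30.0
```

Run:
```python
from h import *
goal(523+59*.995,135-5.8,28,174.3)
```

```text
goal (581.705, 129.2, 28, 174.3) -> [0.0084, -0.0005, 0.0021] [-0.11, 0.51, 0.04] rows>= 0.2
t 38.75 tcp [590.1 128.8  30.1] yaw 174.34 F [ 2.9  0.9 -0.5] gap 30.0 j [ 12.  40. -40.  91.  29.  59.  48.]
```

Emit:
move_arm(increments=[[0.004, 0, 0, 0, 0, 0], [0.007, 0, 0, 0, 0.3, 0], [0.0085, 0, 0, 0, 0.3, 0], [0.0085, 0, 0, 0, 0.3, 0]])

```text
time: 39.15
tcp_pos: [582.6, 129.7, 30.6]
tool_rot: [[-0.995, 0.099, 0.005], [0.099, 0.995, -0.002], [-0.005, -0.002, -1.0]]
wrist_force: [2.1, -0.7, 1.8]
finger_gap: 30.0
```

Emit:
move_arm(increments=[[-0.01, 0, 0, 0, 0, 0], [-0.03, 0, 0, 0, 0, 0], [-0.03, 0, -0.03, 0, 0, 0], [-0.03, 0, -0.07, 0, 0, 0], [-0.03, 0, -0.11, 0, 0, 0]])

```text
time: 39.65
tcp_pos: [610.2, 127.2, 140.7]
tool_rot: [[-0.995, 0.099, 0.0], [0.099, 0.995, -0.002], [-0.0, -0.002, -1.0]]
wrist_force: [0.9, 0.0, 1.1]
finger_gap: 30.1
```

Run:
```python
from h import *
shot('wrist','w28.png');goal(530,215,165,84.3)
```

```text
goal (530, 215, 165, 84.3) -> [0.0925, 0.0768, -0.0167] [0.77, 0.46, 90.01] rows>= 10.5
t 39.7 tcp [614.7 129.4 149.3] yaw 174.31 F [3.  0.4 3.9] gap 30.1 j [ 13.  36. -43.  80.  25.  73.  53.]
```

View pics/w28.png

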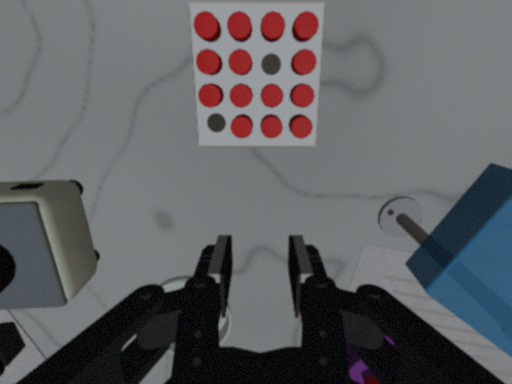

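Run:
```python
from h import *
w=load('w28.png');print(w['tcp'])
P=[onz(w,p,56)[:2] for p in [(190.5,3),(325,3),(316.5,145.5),(199,147)]]
print(np.round(P,1),'c',np.mean(P,0))
t=shot('top','top28.png')
```

```text
[610.24923242 127.17898339 140.71008505]
[[473.1  94.8]
 [481.8 182.4]
 [575.1 173.6]
 [567.5  84.5]] c [524.38541346 133.82743271]
```

Emit:
move_arm(increments=[[0.0, 0, -0.04, 0, 0, 5], [0.02, 0.015, -0.08, 0, 0, 13], [0.04, 0.03, -0.085, 0, 0, 21.5], [0.06, 0.045, -0.085, 0, 0, 30], [0.08, 0.058, -0.085, 0, 0, 38]], claw=0.05)

```text
time: 40.25
tcp_pos: [537.8, 196.4, 230.8]
tool_rot: [[-0.72, 0.694, 0.012], [0.694, 0.72, 0.003], [-0.007, 0.01, -1.0]]
wrist_force: [0.1, -0.0, 0.1]
finger_gap: 49.6
```

Run:
```python
from h import *
goal(531,199,215,84.3)
```

```text
goal (531, 199, 215, 84.3) -> [0.0068, -0.003, 0.0158] [0.73, 0.09, 51.74] rows>= 6.0
t 40.25 tcp [537.8 196.4 230.8] yaw 136.04 F [ 0.1 -0.   0.1] gap 49.6 j [  5.  24. -38.  83.  15.  78.  12.]
```

Emit:
move_arm(increments=[[0.007, -0.003, 0, 0, 0, 8.5], [0.007, -0.003, 0.005, 0, 0, 17], [0.007, -0.003, 0.01, 0, 0, 25.5], [0.007, -0.003, 0.015, 0.4, 0, 34], [0.007, -0.003, 0.015, 0.7, 0, 42]])

```text
time: 40.75
tcp_pos: [529.0, 199.0, 213.8]
tool_rot: [[-0.065, 0.998, -0.004], [0.998, 0.065, -0.004], [-0.003, -0.004, -1.0]]
wrist_force: [0.7, -0.1, 0.2]
finger_gap: 50.1
```

Run:
```python
from h import *
goal(531,199,140,84.3)
```

```text
goal (531, 199, 140, 84.3) -> [0.0001, 0.0023, 0.0738] [-0.23, 0.21, 9.44] rows>= 1.5
t 40.75 tcp [529.  199.  213.8] yaw 93.74 F [ 0.7 -0.1  0.2] gap 50.1 j [ -1.  23. -30.  85.  12.  76. -28.]
```

Emit:
move_arm(increments=[[0, 0.002, 0.01, 0, 0, 5], [0, 0.002, 0.04, 0, 0, 9.4], [0, 0.002, 0.074, 0, 0, 9.4], [0, 0.002, 0.074, 0, 0, 9.4], [0, 0.002, 0.074, 0, 0, 9.4]])

```text
time: 41.25
tcp_pos: [529.7, 198.9, 139.2]
tool_rot: [[0.098, 0.995, -0.007], [0.995, -0.098, -0.004], [-0.005, -0.007, -1.0]]
wrist_force: [0.2, 0.3, 1.3]
finger_gap: 50.3
```

Run:
```python
from h import *
goal(531,199,27,84.3);shot('wrist','w29.png')
```

```text
goal (531, 199, 27, 84.3) -> [0.0007, 0.002, 0.1122] [-0.38, 0.27, 0.07] rows>= 2.2
t 41.25 tcp [529.7 198.9 139.2] yaw 84.37 F [0.2 0.3 1.3] gap 50.3 j [ -3.  26. -27.  91.  13.  67. -39.]
```

View pics/w29.png

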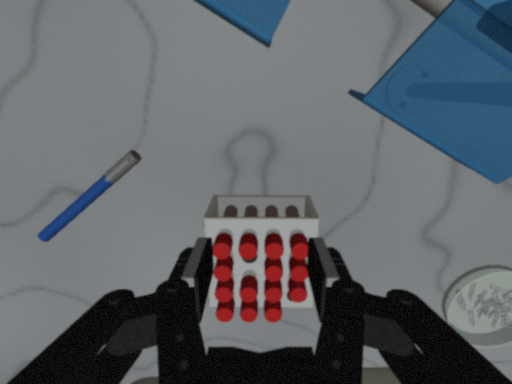

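Run:
```python
from h import *
w=load('w29.png')
for z,ps in ((0,[(213,197),(313,197)]),(56,[(204.5,219),(320,218)])):
    a,b=[onz(w,p,z)[:2] for p in ps];d=(b-a)/np.linalg.norm(b-a);n=np.array([d[1],-d[0]]);print(a,b,'yaw',np.degrees(np.arctan2(d[1],d[0])),'centre',(a+b)/2+45*n,np.linalg.norm(b-a))
```

```text
[479.96422143 179.79457147] [579.55700349 170.27773583] yaw -5.458466596273294 centre [525.48002481 130.24020998] 100.04645120534002
[481.91412868 181.76326452] [576.49401309 173.69232648] yaw -4.877496894324926 centre [525.37791895 132.89075098] 94.92362495621497
```

Emit:
move_arm(increments=[[0.001, 0.002, 0.03, -0.3, 0.2, 0], [0.001, 0.002, 0.065, -0.3, 0.2, 0], [0.001, 0.002, 0.1, -0.3, 0.2, 0], [0.001, 0.002, 0.112, -0.3, 0.2, 0], [0.001, 0.002, 0.112, -0.3, 0.2, 0]])

```text
time: 41.8
tcp_pos: [532.2, 199.8, 28.3]
tool_rot: [[0.098, 0.995, 0.0], [0.995, -0.098, -0.0], [-0.0, 0.0, -1.0]]
wrist_force: [0.3, 0.6, 0.8]
finger_gap: 50.0
```

Run:
```python
from h import *
goal(481.3+5.5,-288.4+55.5,26,84.3)
```

```text
goal (486.8, -232.89999999999998, 26, 84.3) -> [-0.4351, -0.0027, 0.0024] [0.01, 0.01, 0.06] rows>= 8.7
t 41.8 tcp [532.2 199.8  28.3] yaw 84.36 F [0.3 0.6 0.8] gap 50.0 j [ -4.  33. -25.  97.  17.  53. -42.]
```

Emit:
move_arm(increments=[[-0.01, 0, 0.001, 0, 0, 0], [-0.022, 0, 0.001, 0, 0, 0], [-0.036, 0, 0.001, 0, 0, 0], [-0.05, 0, 0.001, 0, 0, 0], [-0.064, 0, 0.001, 0, 0, 0]])

```text
time: 42.3
tcp_pos: [527.8, 137.5, 29.8]
tool_rot: [[0.098, 0.995, 0.006], [0.995, -0.098, 0.004], [0.004, 0.005, -1.0]]
wrist_force: [0.6, 5.5, 4.5]
finger_gap: 50.2
```

Run:
```python
from h import *
goal(481.3+5.5,-288.4+55.5,26,84.3)
```

```text
goal (486.8, -232.89999999999998, 26, 84.3) -> [-0.3727, -0.0046, 0.0021] [0.3, -0.26, 0.08] rows>= 7.5
t 42.3 tcp [527.8 137.5  29.8] yaw 84.38 F [0.6 5.5 4.5] gap 50.2 j [  2.  31. -25. 101.  16.  51. -36.]
```

Emit:
move_arm(increments=[[-0.015, 0, 0.002, 0, 0, 0], [-0.03, 0, 0.002, 0, 0, 0], [-0.046, -0.001, 0.002, 0.2, -0.2, 0], [-0.062, -0.001, 0.002, 0.2, -0.2, 0], [-0.078, -0.001, 0.002, 0.2, -0.2, 0]])

```text
time: 42.8
tcp_pos: [520.9, 61.2, 29.6]
tool_rot: [[0.098, 0.995, 0.007], [0.995, -0.098, 0.004], [0.005, 0.006, -1.0]]
wrist_force: [0.5, 6.9, 4.5]
finger_gap: 50.4
```

Emit:
move_arm(increments=[[-0.015, 0, 0.0, 0, 0, 0], [-0.03, 0, 0.0, 0, 0, 0], [-0.046, -0.001, 0.0, 0, 0, 0], [-0.062, -0.001, 0.0, 0, 0, 0], [-0.078, -0.001, 0.0, 0, 0, 0]])

```text
time: 43.3
tcp_pos: [512.0, -17.3, 29.7]
tool_rot: [[0.098, 0.995, 0.007], [0.995, -0.098, 0.005], [0.005, 0.007, -1.0]]
wrist_force: [0.2, 4.8, 1.2]
finger_gap: 50.0
```

Run:
```python
from h import *
goal(481.3+5.5,-288.4+55.5,26,84.3);d=shot('scene','scene30.png');cv2.imwrite('pics/s30c.png',cv2.resize(d['color'][100:270,60:330],None,fx=2.9,fy=2.9,interpolation=3))
```

```text
goal (486.8, -232.89999999999998, 26, 84.3) -> [-0.2171, -0.004, 0.0024] [0.39, -0.31, 0.08] rows>= 4.3
t 43.3 tcp [512.  -17.3  29.7] yaw 84.38 F [0.2 4.8 1.2] gap 50.0 j [ 19.  28. -25. 107.  15.  49. -18.]
```

View pics/s30c.png

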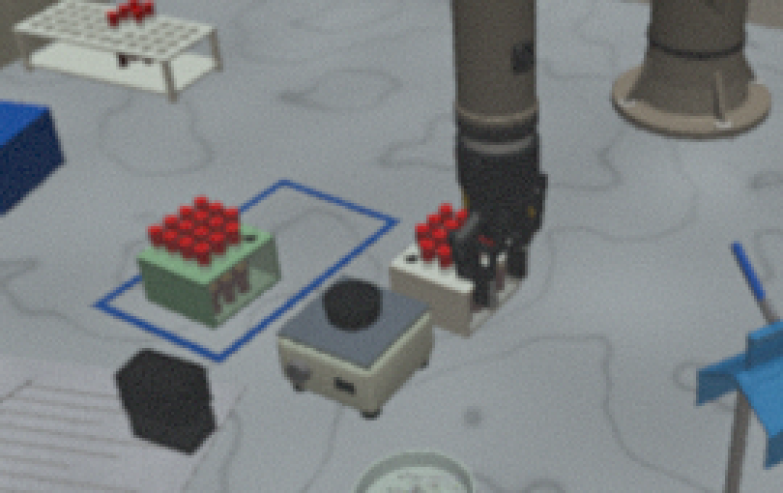

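Emit:
move_arm(increments=[[-0.015, 0, 0.001, 0, 0, 0], [-0.03, -0.001, 0.001, 0, 0, 0], [-0.046, -0.002, 0.001, 0.3, -0.2, 0], [-0.062, -0.002, 0.001, 0.3, -0.2, 0], [-0.078, -0.002, 0.001, 0.3, -0.2, 0]])

```text
time: 43.85
tcp_pos: [502.1, -98.1, 29.2]
tool_rot: [[0.101, 0.995, 0.002], [0.995, -0.101, -0.0], [0.0, 0.002, -1.0]]
wrist_force: [1.4, 5.7, 3.4]
finger_gap: 50.1
```

Emit:
move_arm(increments=[[-0.015, 0, 0.0, 0, 0, 0], [-0.03, 0, 0.0, 0, 0, 0], [-0.046, -0.001, 0.0, 0, 0, 0], [-0.062, -0.001, 0.0, 0, 0, 0], [-0.075, -0.001, 0.0, 0, 0, 0]])

```text
time: 44.35
tcp_pos: [492.6, -173.2, 29.2]
tool_rot: [[0.102, 0.995, 0.001], [0.995, -0.102, 0.001], [0.001, 0.001, -1.0]]
wrist_force: [-0.2, 4.1, 1.6]
finger_gap: 50.0
```

Run:
```python
from h import *
goal(481.3+5.5,-288.4+55.5,26,84.3);d=shot('scene','scene31.png');cv2.imwrite('pics/s31c.png',cv2.resize(d['color'][100:270,60:330],None,fx=2.9,fy=2.9,interpolation=3))
```

```text
goal (486.8, -232.89999999999998, 26, 84.3) -> [-0.0599, 0.0003, 0.0031] [0.04, -0.04, -0.15] rows>= 1.2
t 44.35 tcp [ 492.6 -173.2   29.2] yaw 84.15 F [-0.2  4.1  1.6] gap 50.0 j [ 35.  28. -23. 105.  14.  49.  -0.]
```

View pics/s31c.png

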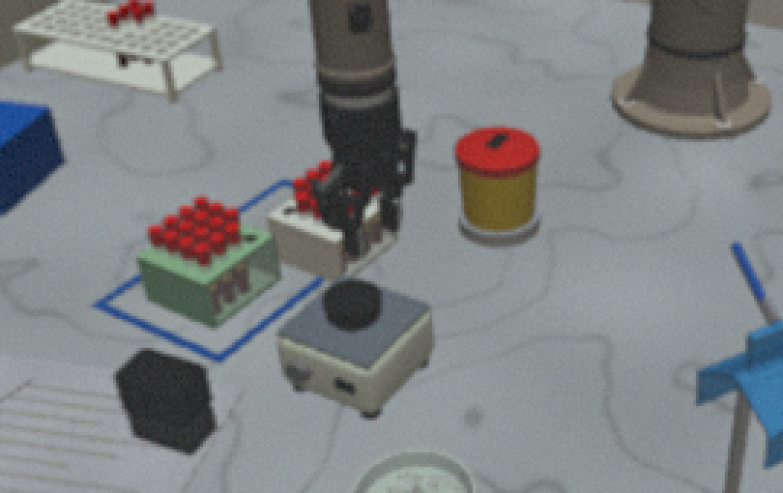

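Emit:
move_arm(increments=[[-0.013, 0, 0.001, 0, 0, 0], [-0.026, 0, 0.001, 0, 0, 0], [-0.038, 0, 0.001, 0, 0, 0], [-0.049, 0, 0.001, 0, 0, 0], [-0.056, 0, 0.001, 0, 0, 0]])

```text
time: 44.9
tcp_pos: [486.8, -231.4, 28.7]
tool_rot: [[0.105, 0.995, 0.001], [0.995, -0.105, -0.0], [-0.0, 0.001, -1.0]]
wrist_force: [0.8, 6.6, 4.2]
finger_gap: 49.9
```

Run:
```python
from h import *
goal(481.3+5.5,-288.4+55.5,28,84.3)
```

```text
goal (486.8, -232.89999999999998, 28, 84.3) -> [-0.0015, 0.0002, 0.0007] [0.07, 0.02, -0.31] rows>= 0.0
t 44.9 tcp [ 486.8 -231.4   28.7] yaw 83.99 F [0.8 6.6 4.2] gap 49.9 j [ 40.  30. -22. 102.  14.  50.   6.]
```

Emit:
move_arm(increments=[[-0.001, 0, 0, 0, 0, -0.3], [-0.0015, 0, 0, 0, 0, -0.3], [-0.0015, 0, 0, 0, 0, -0.3]])

```text
time: 45.2
tcp_pos: [486.3, -233.1, 28.6]
tool_rot: [[0.099, 0.995, 0.001], [0.995, -0.099, -0.001], [-0.001, 0.001, -1.0]]
wrist_force: [0.1, 2.0, 0.8]
finger_gap: 49.9
```

Emit:
move_arm(increments=[[0.012, 0, 0, 0, 0, 0], [0.03, 0, 0, 0, 0, 0], [0.03, 0, -0.04, 0, 0, 0], [0.03, 0, -0.09, 0, 0, 0], [0.03, 0, -0.13, 0, 0, 0]])

```text
time: 45.7
tcp_pos: [489.0, -203.0, 160.5]
tool_rot: [[0.099, 0.995, 0.001], [0.995, -0.099, -0.003], [-0.003, 0.001, -1.0]]
wrist_force: [0.9, -1.3, 0.3]
finger_gap: 49.6
```

Emit:
move_arm(increments=[[0.02, 0, -0.03, 0, 0, 0], [0.04, 0, -0.06, 0, 0, 0], [0.05, 0, -0.08, 0, 0, 0], [0.05, 0, -0.08, 0, 0, 0], [0.05, 0, -0.08, 0, 0, 0]])

```text
time: 46.2
tcp_pos: [493.4, -153.5, 239.9]
tool_rot: [[0.098, 0.995, -0.0], [0.995, -0.098, -0.004], [-0.004, 0.0, -1.0]]
wrist_force: [0.4, -0.1, 0.6]
finger_gap: 49.8
```

Run:
```python
from h import *
st();shot('wrist','w32.png');shot('top','top32.png')
```

```text
t 46.2 tcp [ 493.4 -153.5  239.9] yaw 84.35 F [ 0.4 -0.1  0.6] gap 49.8 j [ 37.  16. -27.  90.   7.  76.   3.]
```

View pics/w32.png

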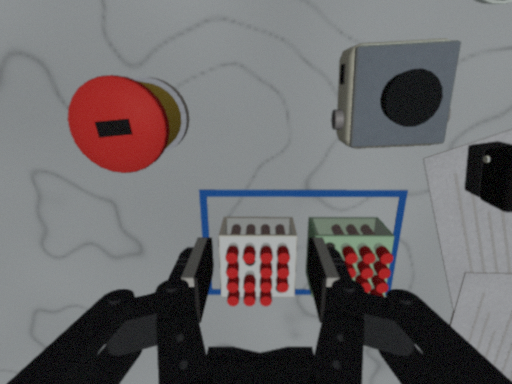

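View pics/top32.png

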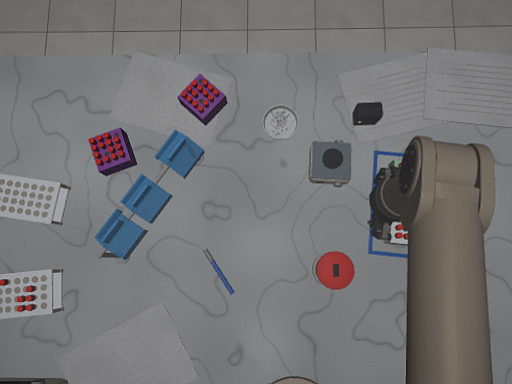

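Run:
```python
from h import *
w=load('w32.png')
c0,c1=[onz(w,p,0)[:2] for p in [(204,193.5),(403,193.5)]];d=(c1-c0)/np.linalg.norm(c1-c0);n=np.array([d[1],-d[0]]);BC=(c0+c1)/2+80*n;print('bay yaw',np.degrees(np.arctan2(d[1],d[0])),'centre',BC,np.linalg.norm(c1-c0))
for nm,ps in (('A',[(222,217.5),(294,217.5)]),('B',[(310,217.5),(382,217.5)])):
    a,b=[onz(w,p,0)[:2] for p in ps];e=(b-a)/np.linalg.norm(b-a);m=np.array([e[1],-e[0]]);c=(a+b)/2+45*m-BC;print(nm,'yaw',np.degrees(np.arctan2(e[1],e[0])),'rel',c@d,c@-n,np.linalg.norm(b-a))
d=shot('scene','scene33.png');cv2.imwrite('pics/s33c.png',cv2.resize(d['color'][150:270,280:450],None,fx=4.5,fy=4.5,interpolation=3))
goal(560,200,290,84.3)
cv2.imwrite('pics/t33c.png',cv2.resize(load('top32.png')['color'][120:260,80:230],None,fx=4.5,fy=4.2,interpolation=3))
```

```text
bay yaw -5.6203386437741525 centre [ 538.49738295 -295.86265128] 268.27516359393337
A yaw -5.627886771216072 rel -61.17656239615969 -0.6397737989757876 100.22658688194893
B yaw -5.542627196451188 rel 61.05161462779211 -0.5650695714185295 99.60559008544392
goal (560, 200, 290, 84.3) -> [0.3589, 0.0314, -0.0526] [-0.17, 0.15, -0.06] rows>= 7.3
t 46.35 tcp [ 492.5 -154.1  238.5] yaw 84.24 F [0.5 0.  0.2] gap 49.9 j [ 37.  16. -27.  90.   7.  76.   3.]
```

View pics/s33c.png

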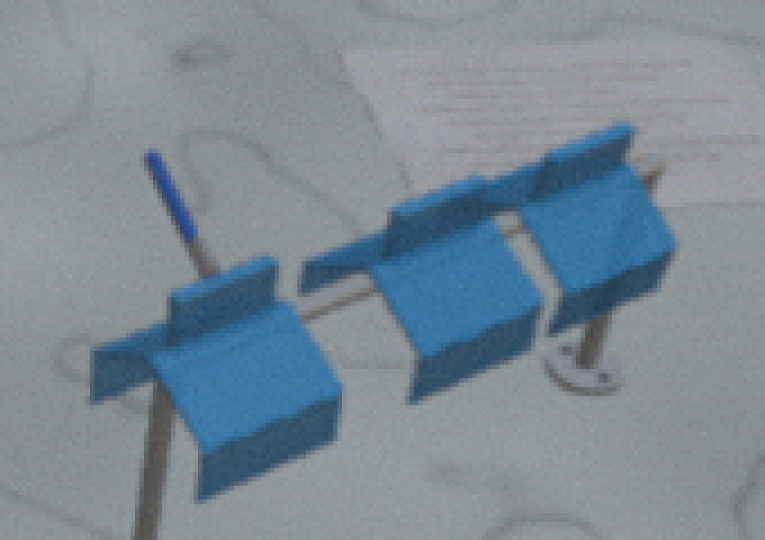

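View pics/t33c.png

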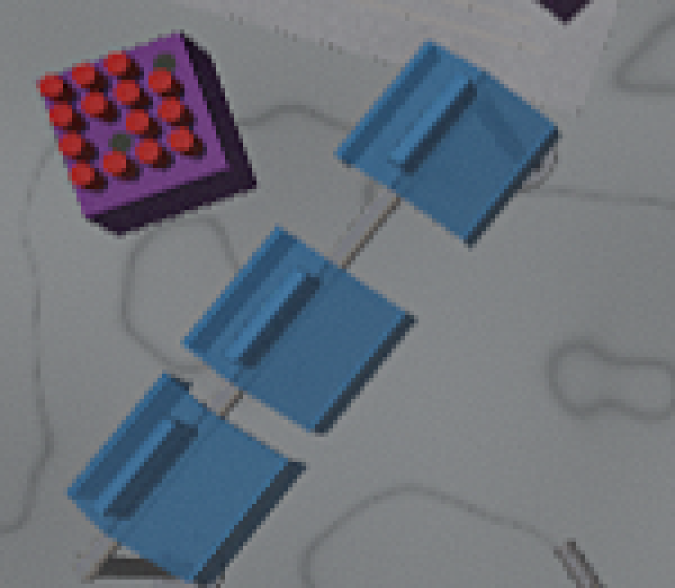

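Emit:
move_arm(increments=[[0.045, 0, -0.02, 0, 0, -8], [0.09, 0.003, -0.04, 0, 0, -16], [0.135, 0.006, -0.055, 0, 0, -24], [0.18, 0.01, -0.055, 0, 0, -32], [0.225, 0.015, -0.055, 0, 0, -40]], claw=0.07)

```text
time: 46.85
tcp_pos: [530.4, 68.9, 292.2]
tool_rot: [[-0.566, 0.825, -0.004], [0.825, 0.565, -0.003], [-0.001, -0.005, -1.0]]
wrist_force: [0.8, 1.0, -0.3]
finger_gap: 70.1
```

Run:
```python
from h import *
goal(645,279,285,144.7)
```

```text
goal (645, 279, 285, 144.7) -> [0.1085, 0.2134, 0.0061] [-0.28, -0.02, -20.26] rows>= 4.8
t 46.85 tcp [530.4  68.9 292.2] yaw 124.44 F [ 0.8  1.  -0.3] gap 70.1 j [ 20.  19. -40.  81.  12.  85.  15.]
```

Emit:
move_arm(increments=[[0.022, 0.043, 0.0, 0, 0, -5], [0.044, 0.086, 0.0, 0, 0, -10], [0.066, 0.129, 0.0, 0, 0, -15], [0.088, 0.172, 0.0, 0, 0, -20.3], [0.107, 0.21, 0.0, 0, 0, -20.3]])

```text
time: 47.35
tcp_pos: [643.9, 276.7, 288.4]
tool_rot: [[-0.817, 0.577, -0.007], [0.577, 0.817, -0.005], [0.002, -0.008, -1.0]]
wrist_force: [1.1, 0.3, 0.4]
finger_gap: 70.1
```

Emit:
move_arm(increments=[[0, 0, 0, 0, 0, 0], [0, 0, 0, 0, 0, 0], [0, 0, 0, 0, 0, 0]])

```text
time: 47.65
tcp_pos: [644.3, 274.7, 287.5]
tool_rot: [[-0.816, 0.578, -0.008], [0.579, 0.816, -0.007], [0.002, -0.01, -1.0]]
wrist_force: [0.3, -0.6, 0.2]
finger_gap: 69.8
```

Run:
```python
from h import *
st();c=shot('wrist','w34.png')
```

```text
t 47.65 tcp [644.3 274.7 287.5] yaw 144.65 F [ 0.3 -0.6  0.2] gap 69.8 j [ -8.  42. -41.  48.  26.  98.  18.]
```

View pics/w34.png

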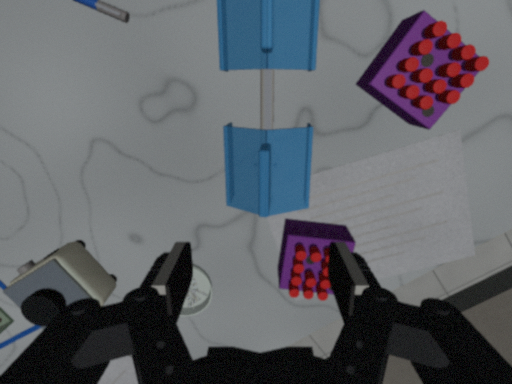

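Run:
```python
from h import *
w=load('w34.png')
a=onz(w,(265,148.5),190);b=onz(w,(264.5,215),190);m=(a+b)/2
u=np.array([.815,-.579])
for q in(a,b,m):
    d=q[:2]-[534,358.5];print(q,'along',d@u,'perp',-d[0]*u[1]*-1+d[1]*-u[0]*-1 if 0 else d@np.array([.579,.815]))
goal(m[0],m[1],230,144.7)
```

```text
[617.7433916  297.27850779 190.        ] along 103.69810814932538 perp -1.4080924166335482
[665.43315279 263.3377272  190.        ] along 162.2169754721589 perp -1.4574568655071702
[641.5882722  280.30811749 190.        ] along 132.95754181074216 perp -1.4327746410703859
goal (np.float64(641.5882721959277), np.float64(280.30811749384964), 230, 144.7) -> [0.0058, 0.0038, 0.0584] [-0.53, -0.06, -0.09] rows>= 1.2
t 47.7 tcp [644.5 274.3 288.4] yaw 144.61 F [ 0.4 -0.9  1. ] gap 70.0 j [ -8.  42. -41.  48.  26.  98.  18.]
```

Emit:
move_arm(increments=[[0.006, 0.005, 0.03, -0.5, 0, 0], [0.006, 0.005, 0.055, -0.5, 0, 0], [0.006, 0.005, 0.06, -0.5, 0, 0], [0.006, 0.005, 0.06, -0.5, 0, 0]])

```text
time: 48.1
tcp_pos: [642.3, 278.9, 228.4]
tool_rot: [[-0.814, 0.581, -0.002], [0.581, 0.814, -0.002], [0.0, -0.002, -1.0]]
wrist_force: [0.1, 0.1, 0.6]
finger_gap: 69.8
```

Run:
```python
from h import *
goal(641.6,281,168,144.7)
```

```text
goal (641.6, 281, 168, 144.7) -> [0.0017, 0.0014, 0.0604] [-0.14, -0.01, -0.23] rows>= 1.2
t 48.1 tcp [642.3 278.9 228.4] yaw 144.47 F [0.1 0.1 0.6] gap 69.8 j [ -6.  42. -41.  57.  26.  89.  15.]
```

Emit:
move_arm(increments=[[0.002, 0.0015, 0.03, 0, 0, -0.2], [0.002, 0.0015, 0.055, 0, 0, -0.2], [0.002, 0.0015, 0.06, 0, 0, -0.2], [0.002, 0.0015, 0.06, 0, 0, -0.2]])

```text
time: 48.5
tcp_pos: [641.9, 280.6, 169.2]
tool_rot: [[-0.815, 0.579, -0.001], [0.579, 0.815, -0.002], [-0.0, -0.002, -1.0]]
wrist_force: [-0.6, 0.2, 0.6]
finger_gap: 70.2
```

Emit:
move_arm(increments=[[0, 0, 0, 0, 0, 0], [0, 0, 0, 0, 0, 0], [0, 0, 0, 0, 0, 0], [0, 0, 0, 0, 0, 0], [0, 0, 0, 0, 0, 0]], claw=0, grip_force=50)

```text
time: 49.0
tcp_pos: [642.3, 281.2, 170.2]
tool_rot: [[-0.815, 0.579, 0.001], [0.579, 0.815, -0.001], [-0.001, -0.0, -1.0]]
wrist_force: [0.0, -0.6, 2.9]
finger_gap: 7.8
```

Emit:
move_arm(increments=[[0, 0, 0, 0, 0, 0], [0, 0, 0, 0, 0, 0]])

```text
time: 49.2
tcp_pos: [642.4, 281.3, 170.2]
tool_rot: [[-0.815, 0.579, 0.001], [0.579, 0.815, -0.001], [-0.001, -0.0, -1.0]]
wrist_force: [0.1, 0.3, 0.7]
finger_gap: 7.8
```

Emit:
move_arm(increments=[[0, 0, -0.005, 0, 0, 0], [0, 0, -0.012, 0, 0, 0], [0, 0, -0.02, 0, 0, 0], [0, 0, -0.02, 0, 0, 0]])

```text
time: 49.6
tcp_pos: [643.0, 281.9, 192.3]
tool_rot: [[-0.815, 0.579, 0.003], [0.579, 0.815, 0.001], [-0.002, 0.003, -1.0]]
wrist_force: [-0.1, 0.4, -1.5]
finger_gap: 7.7
```

Run:
```python
from h import *
goal(617.5,299.2,188,144.7)
```

```text
goal (617.5, 299.2, 188, 144.7) -> [0.0308, -0.0007, 0.0042] [0.17, 0.12, -0.09] rows>= 0.6
t 49.6 tcp [643.  281.9 192.3] yaw 144.61 F [-0.1  0.4 -1.5] gap 7.7 j [ -5.  43. -41.  61.  27.  85.  14.]
```

Emit:
move_arm(increments=[[0.012, 0, 0, 0, 0, 0], [0.024, 0, 0.003, 0, 0, 0], [0.032, -0.001, 0.006, 0, 0, 0], [0.032, -0.001, 0.012, 0, 0, 0], [0.032, -0.001, 0.017, 0, 0, 0]])

```text
time: 50.1
tcp_pos: [616.0, 299.6, 174.4]
tool_rot: [[-0.816, 0.578, 0.003], [0.578, 0.816, 0.0], [-0.003, 0.002, -1.0]]
wrist_force: [0.4, 0.3, -1.1]
finger_gap: 7.7
```

Run:
```python
from h import *
goal(617,299.5,171,144.7);shot('wrist','w35.png')
```

```text
goal (617, 299.5, 171, 144.7) -> [-0.0009, 0.0005, 0.0034] [0.11, 0.15, -0.04] rows>= 0.1
t 50.1 tcp [616.  299.6 174.4] yaw 144.66 F [ 0.4  0.3 -1.1] gap 7.7 j [ -6.  42. -41.  66.  26.  81.  11.]
```

View pics/w35.png

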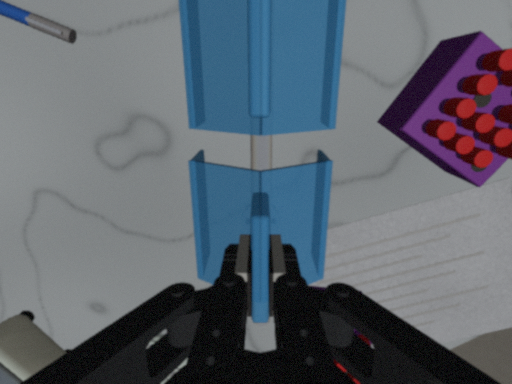

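Bar (col 261) and spine (260) line up; lower to contact and release gently.

Emit:
move_arm(increments=[[0, 0, 0.002, 0, 0, 0], [0, 0, 0.004, 0, 0, 0], [0, 0, 0.006, 0, 0, 0], [0, 0, 0.006, 0, 0, 0]])

```text
time: 50.55
tcp_pos: [617.5, 299.0, 170.0]
tool_rot: [[-0.814, 0.58, 0.006], [0.58, 0.814, 0.001], [-0.004, 0.004, -1.0]]
wrist_force: [-0.8, -0.4, 7.5]
finger_gap: 7.6
```

Emit:
move_arm(increments=[[0.0, 0, -0.0005, 0, 0, 0], [0.0, 0, -0.0005, 0, 0, 0]])

```text
time: 50.75
tcp_pos: [618.0, 298.6, 170.7]
tool_rot: [[-0.814, 0.581, 0.006], [0.581, 0.814, 0.001], [-0.005, 0.005, -1.0]]
wrist_force: [-0.8, -0.7, -1.1]
finger_gap: 7.8
```

Emit:
move_arm(increments=[[0.0, 0, 0, 0, 0, 0], [0.0, 0, 0, 0, 0, 0], [0, 0, 0, 0, 0, 0]], claw=0.016, grip_force=20)

```text
time: 51.05
tcp_pos: [618.0, 298.5, 170.3]
tool_rot: [[-0.814, 0.581, 0.006], [0.581, 0.814, 0.001], [-0.004, 0.004, -1.0]]
wrist_force: [-0.0, -0.7, 0.6]
finger_gap: 16.3
```

Emit:
move_arm(increments=[[0.0, 0, -0.01, 0, 0, 0], [0.0, 0, -0.025, 0, 0, 0], [0, 0, -0.045, 0, 0, 0], [0, 0, -0.08, 0, 0, 0], [0, 0, -0.12, 0, 0, 0]])

```text
time: 51.55
tcp_pos: [616.9, 298.1, 292.1]
tool_rot: [[-0.814, 0.581, 0.005], [0.581, 0.814, 0.001], [-0.004, 0.004, -1.0]]
wrist_force: [0.2, 0.2, -0.5]
finger_gap: 16.1
```

Run:
```python
from h import *
goal(480,0,300,100);shot('wrist','w36.png')
```

```text
goal (480, 0, 300, 100) -> [-0.0618, -0.3221, -0.0089] [0.3, 0.13, 44.48] rows>= 6.6
t 51.55 tcp [616.9 298.1 292.1] yaw 144.48 F [ 0.2  0.2 -0.5] gap 16.1 j [ -8.  39. -42.  53.  25.  95.  14.]
```

Clear the scene for a full view.

Emit:
move_arm(increments=[[-0.009, -0.046, -0.005, 0, 0, 6], [-0.018, -0.092, -0.01, 0, 0, 12], [-0.027, -0.138, -0.01, 0, 0, 18], [-0.036, -0.184, -0.01, 0, 0, 24], [-0.045, -0.23, -0.01, 0, 0, 30]])

```text
time: 52.1
tcp_pos: [520.8, 86.0, 309.1]
tool_rot: [[-0.41, 0.912, 0.02], [0.912, 0.41, 0.01], [0.001, 0.022, -1.0]]
wrist_force: [1.2, -0.3, 0.3]
finger_gap: 16.0
```

Run:
```python
from h import *
goal(400,20,330,100)
```

```text
goal (400, 20, 330, 100) -> [-0.0107, -0.1367, -0.0239] [1.26, -0.2, 14.2] rows>= 2.8
t 52.1 tcp [520.8  86.  309.1] yaw 114.2 F [ 1.2 -0.3  0.3] gap 16.0 j [ 19.  16. -40.  81.  10.  85.   4.]
```

Emit:
move_arm(increments=[[-0.003, -0.04, -0.01, 0.5, 0, 5], [-0.006, -0.08, -0.02, 1, 0, 10], [-0.01, -0.12, -0.024, 1.2, 0, 14], [-0.01, -0.136, -0.024, 1.2, 0, 14], [-0.01, -0.136, -0.024, 1.2, 0, 14]])

```text
time: 52.6
tcp_pos: [399.3, 20.2, 331.9]
tool_rot: [[-0.175, 0.985, 0.003], [0.985, 0.175, 0.0], [-0.0, 0.003, -1.0]]
wrist_force: [1.4, -0.7, -0.4]
finger_gap: 16.1
```

Run:
```python
from h import *
st();t=shot('top','top40.png');s=shot('scene','scene40.png')
cv2.imwrite('pics/s40c.png',cv2.resize(s['color'][140:290,70:450],None,fx=2.1,fy=2.1,interpolation=3))
```

```text
t 52.6 tcp [399.3  20.2 331.9] yaw 100.07 F [ 1.4 -0.7 -0.4] gap 16.1 j [ 31.  -1. -35.  95.  -1.  86.   6.]
```

View pics/top40.png

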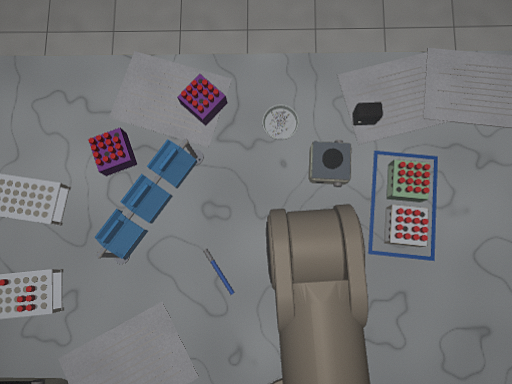

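View pics/s40c.png

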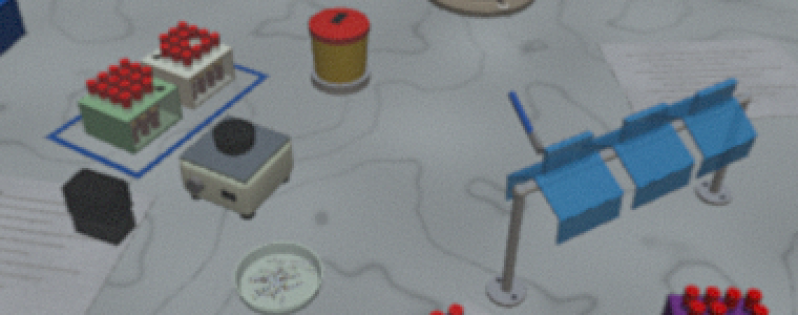

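```bash
python3 -c "
from station import env
print(env.job_done(), env.get_state()['time'])"
```

```text
the job is handed in; nothing more can be done
the job is handed in; nothing more can be done
```

I draped all three blue covers on the rail, slid both racks through the gap into the taped bay, and handed the job in at about 53 s. `job_done` gave no verdict.

**Covers:** All three hang ridge up along the bar.
- Covers C and B first hung tilted, by roughly 16° and 10°. I gripped each again and released it more gently, and both now hang upright.
- Cover A was knocked about 30 mm along the bar during the rack work. I set it back on its place after the racks were already in the bay.

**Racks:** The last wrist view, taken before I put cover A back, has the white rack 61 mm to the near side of the bay's centre and the green rack 61 mm to the far side. Both are within 1 mm across the bay and parallel to the tape, with about 20 mm spare at each end. An earlier view had the green rack at 58 mm, so trust those figures to about 3 mm.

**Last checks:** In the final overhead and side pictures the dish, stamp, pen, mixer and tub look unmoved, and the gripper is clear of everything. The highest wrist force I read was about 10 N. The measured heights agreed with the text to a few millimetres, up to 7 mm on some spine ends. One early height reading, overhead against wrist camera, was off by nearly 30 mm because of a poorly marked point, so I measured it again with two wrist views.

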